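# Load a slide rack from the storage carousel into the scanner

## Robot

A 6-joint arm with a two-finger parallel gripper is mounted at the origin on the work surface. World frame = base frame: x ahead of the robot, y to its left, z up, the work surface at z = 0. Lengths are in mm, angles in rad, forces in N, time in s.
With the tool pointing down it reaches from about 350 to 975 mm from the base axis. Payload 7.1 kg.
Tool frame: the origin (TCP) lies midway between the tips of the shut fingers; the grasp point (between the pads) lies 19 mm behind it; z points along the fingers, y is the line along which they close (so a half turn about z gives the same grasp; the last joint's range is limited). The gripper opens to 88 mm and grips with 3 to 60 N. Pads are 20 mm wide; open, the fingers measure 115 mm over their backs; the gripper's body (75 mm by 178 mm) begins 61 mm behind the grasp point.
Start: joints at [1.146, 0.423, 1.63, -0, 1.089, -0.019], TCP at [246.689, 574.238, 197.775] pointing down, gripper open.
Joint ranges: [-3, 3], [-0.9, 2.11], [0.09, 2.58], [-1.31, 4.45], [0.11, 2.69], [-2.54, 2.54]. Speed limits (rad/s): [2.39, 2.39, 3.01, 3.14, 3.14, 3.14].

## Interface

Orientations are given as a rotation vector (axis times angle).
In Python, from bench import telemetry, vision, arm gives the robot as it stands.
- The arm moves only by the shell command python3 -m creep 'ROWS' [OPENING] [FORCE]. ROWS is JSON, a list of rows, each an object of numbers: "x", "y", "z": the shift along the tool's x, y, z in cm; "ax", "ay", "az": the turn, a rotation vector about the tool's x, y, z in rad. In form: [{"x": .., "y": .., "z": .., "ax": .., "ay": .., "az": ..}, ...]. A call has 1 to 20 rows; each row is the pose to reach, as a shift and turn from the pose commanded when the call began, along the tool's axes at that moment; what a row does not reach only later rows make up. A row lasts 1/8 s, in which the tool goes at most 62.5 mm and 10.7 degrees, less where a joint would pass 70% of its speed; a pose out of reach is approached as far as the arm can. A call with a gripper value outside its range is refused whole. OPENING is the closure in counts, from 0 (fully open) to 255 (shut), set as the call begins (- or left out, the last holds). The fingers move at their own pace and stop on an object; FORCE is the grip in N (left out, the last holds). Time passes only in rows, so rows that repeat a pose let the fingers close. It gives the time, the measured TCP pose, the force, the opening and the grip force at its end, in the units of the state.
- telemetry.read_state(): the state, without advancing time (a new reading comes with each control period).
- vision.capture(name): name is "scene" or "side" or "wrist"; returns a dict with "pixels" (400x640x3 uint8, red, green, blue), "z_map" (400x640 float32, mm along the optical axis (not along the pixel's ray), 0 where there is no reading), "intrinsics" (3x3 intrinsics, pixels), "pose" (4x4, takes a point from camera to world coordinates). Camera axes: x right, y down, z forward; pixel columns grow to the right and rows downward; lengths in mm; the calibration is good to about 2 mm. A picture is of the moment at which its call begins.
- arm.sign_off(): hands the job in; it is judged then, once.
The state is a dict: "time": time; "joint_positions": joint angles; "joint_velocities": joint speeds; "effort": joint torques, N m; "tool_pos": TCP position; "tool_rot": TCP orientation; "ft_force": force on the tool from outside, world axes, zero at the start; "ft_torque": the same for the moment, N m; "width": finger opening in mm; "grasp_force": force on a finger pad.
Only numpy, scipy, OpenCV 4.12 (cv2) and the standard library are available. Lean on these libraries where they do the work, as an engineer would, in place of code of your own. Each camera call takes 0.05 s, during which the arm holds its last target. There are 200 camera calls.

## Task

Turn the storage carousel's cover until its opening is over the compartment with the yellow tab, lift the slide rack out of that compartment and set it down gently on the slide scanner's loading bed, between the rails and in front of the hood. Push the rack along the bed, into the hood, until its back edge meets the black line across the bed, and turn the cover back until its opening is over the blank sector with the black tab, so that the carousel is closed. Keep the rack upright throughout, and leave the other racks and everything else on the bench where it is.

Things in the scene. Friction and masses are not known exactly. Their poses are not given: they have to be found in the camera images.
- carousel: Round white drum fixed to the bench, 268 mm across, 80 mm tall; origin on its axis at bench height. Five 72 deg sectors, counterclockwise from above from its own +x: blank (solid), red, yellow, green, blue, each with a coloured tab (blank: black) standing 6 to 24 mm out from the wall, top 95 mm high. Compartment floors 8 mm high. Red, yellow and blue hold a rack each, green is empty.
- cover (a joint): Angle of the dark slate cover about the drum's axis, rad, growing counterclockwise from above: 0 = opening over the blank sector, 2.513 = over the yellow compartment. Turns endlessly, no stops or detents; stays where left; about 2 N at the post turns it. Flat disc 274 mm across, top 87 mm above the bench.
- cover_post (a point): Top centre of the cover's white upright turning post: 18 mm diameter, 35 mm tall, its top 122 mm above the bench, 95 mm from the drum's axis, diametrically opposite the middle of the opening. It is there to be pushed sideways, either way round.
- cover_opening (a point): Middle of the cover's only opening, 84 mm from the drum's axis, 85 mm above the bench; moves with the cover. The opening is a wedge 62 deg wide, from 24 mm off the axis out through the rim, 86 mm wide where this point lies, its two straight edges lined in orange.
- yellow_compartment (a point): Fixed point on the drum, 84 mm from its axis, 85 mm above the bench, over the middle of the compartment with the yellow tab: the opening's middle belongs here while the rack is taken out.
- home_sector (a point): Fixed point on the drum, 84 mm from its axis, 85 mm above the bench, over the middle of the blank sector with the black tab: the opening's middle belongs here when the carousel is closed.
- rack_yellow: Slide rack, 84 mm long (x), 36 wide (y), 70 tall, about 0.25 kg; origin at the centre of its underside. Along its whole top runs a yellow carrying bar 8 mm wide (y), 61 to 70 mm above the underside, free beneath down to the slides at 29 mm. Both ends alike: flat plates 36 wide, 33 tall. In the drum it stands lengthwise along the radius, its middle 83 mm from the axis.
- scanner: Slide scanner, fixed; x along its bed towards the housing (push direction), y across, z up, origin under the black line at bench height. White bed 120 mm wide, 12 mm thick, x -130 to 120. Two rails on it 50 mm apart inside, 8 mm tall, from x = -128. Hood x 30 to 120: inside 68 mm wide, 82 high, roof top 101 mm above the bench. Housing 300 x 300 x 235 mm tall from x = 120.
- line (a point): Middle of the black scribed line (3 mm wide, straight across the bed) on the bed's top face; axes as the scanner's. There is no stop at the line. With the rack's back edge on the line the rack's origin lies 42 mm beyond the line in +x.
- rack_red: Another slide rack with a red bar, standing in the red compartment; leave it. Same shape and origin.
- rack_blue: Another slide rack with a blue bar, standing in the blue compartment; leave it. Same shape and origin.
- jar: Clear jar with blue cap, 58 mm diameter, 95 mm tall, origin under its centre; leave it.
- stain_bottle: Small amber bottle, 42 mm diameter, 85 mm tall, origin under its centre; leave it.
- reagent: Amber reagent bottle, 64 mm diameter, 140 mm tall, origin under its centre; leave it.

How it is judged:
By the outcome, as a careful person would: the job done as asked, in the order asked, and still so for the second after the job is handed in, with the robot touching nothing.
It also fails if it takes over 72 s, if anything falls off the work surface, if the arm or the gripper's body presses on something with over 40 N, if the wrist force passes 120 N, or if a joint passes its speed limit or range.

## Working session

There is one attempt and no reset: what is moved stays moved. The work goes in short steps, Python scripts to look and compute and a shell command to move; the robot and the scene stay as the last step left them, time stands still between calls to the robot, and variables do not carry over. Pictures are saved under pics/ and viewed, at most 10 in all, crops included, and the job is handed in when it is done.

```bash
ls; mkdir -p pics; python3 - <<'E'
from bench import telemetry, vision
import cv2,numpy as np
print(telemetry.read_state())
for n in ("scene","side"):
    c=vision.capture(n); np.savez(f"{n}0.npz",**c); cv2.imwrite(f"pics/{n}0.png",c["pixels"][:,:,::-1]); print(c["intrinsics"],c["pose"])
E
```

```text
pics
{'time': 0.0, 'joint_positions': array([ 1.14598695e+00,  4.23842554e-01,  1.63066577e+00, -1.88905112e-06,
        1.08858374e+00, -1.90052198e-02]), 'joint_velocities': array([-0.00011351, -0.00099038, -0.00078527, -0.00057714,  0.00247944,
        0.00037161]), 'effort': array([ 1.03846836e-03, -5.44623005e+01, -2.73668218e+01,  6.43786462e-02,
        2.27232941e-02, -1.13815031e-04]), 'tool_pos': array([246.46543437, 573.72321388, 197.01016768]), 'tool_rot': array([-6.33003193e-01, -3.07682352e+00,  2.29785932e-03]), 'ft_force': array([ 0.25312504,  0.44087173, -0.27252762]), 'ft_torque': array([-0.02584821,  0.00221   ,  0.006353  ]), 'grasp_force': 0.0, 'width': 87.90170042248434}
[[380.00116974   0.         324.99510673]
 [  0.         380.00116974 198.55222355]
 [  0.           0.           1.        ]] [[-3.89790720e-01  7.03815914e-01 -5.93890860e-01  1.10267852e+03]
 [ 9.20840227e-01  2.90325979e-01 -2.60315390e-01  3.69600781e+02]
 [-1.07921685e-02 -6.48347117e-01 -7.61268379e-01  8.10318728e+02]
 [ 0.00000000e+00  0.00000000e+00  0.00000000e+00  1.00000000e+00]]
[[402.51303389   0.         322.67732557]
 [  0.         402.51303389 201.41515182]
 [  0.           0.           1.        ]] [[-9.73850818e-01 -1.51583510e-01  1.69224772e-01  4.14861586e+02]
 [-2.26619512e-01  7.00821612e-01 -6.76382041e-01  8.15386645e+02]
 [-1.60680139e-02 -6.97044839e-01 -7.16847481e-01  7.97934967e+02]
 [ 0.00000000e+00  0.00000000e+00  0.00000000e+00  1.00000000e+00]]
```

View pics/scene0.png

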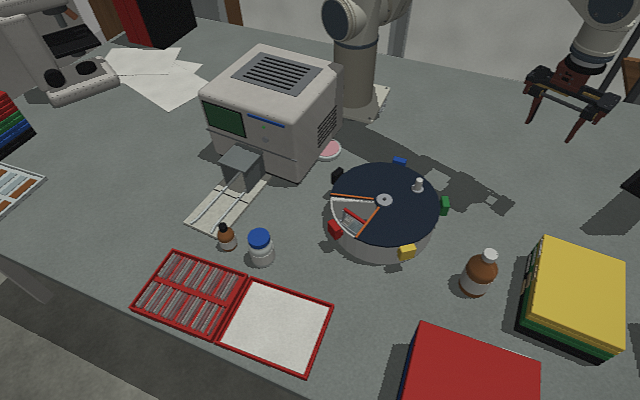

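View pics/side0.png

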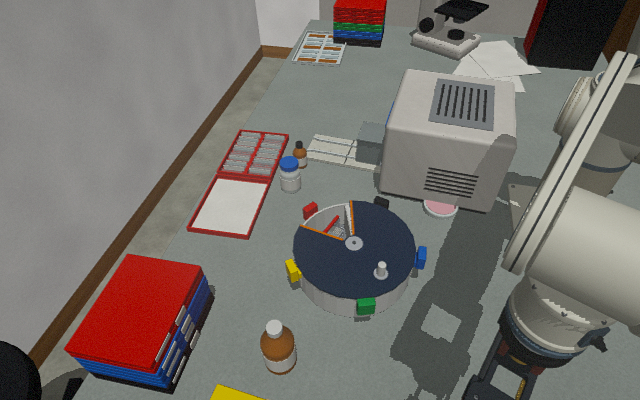

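The scene view shows the cover centre near (385,200), post (418,184), opening around (350,215), and tabs black (337,175), red (335,228), yellow (407,252), green (446,205), blue (400,161). The bed is near (225,205). In the side view the cover centre is (353,243), the post (381,268) and the bed (345,150).

```bash
cat > h.py <<'E'
import numpy as np,cv2
def load(n): return dict(np.load(n))
def rays(c,uv):
    uv=np.atleast_2d(np.asarray(uv,float)); K=c["intrinsics"];T=c["pose"]
    d=np.c_[(uv[:,0]-K[0,2])/K[0,0],(uv[:,1]-K[1,2])/K[1,1],np.ones(len(uv))]
    return T[:3,3],d@T[:3,:3].T
def plane(c,uv,z):
    o,d=rays(c,uv); return o+d*((z-o[2])/d[:,2])[:,None]
def tri(c1,u1,c2,u2):
    (o1,d1),(o2,d2)=rays(c1,u1),rays(c2,u2); a,b=d1[0],d2[0]
    s=np.linalg.lstsq(np.c_[a,-b],o2-o1,rcond=None)[0]; p,q=o1+a*s[0],o2+b*s[1]
    return (p+q)/2,np.linalg.norm(p-q)
def cloud(c):
    v,u=np.mgrid[:400,:640]; o,d=rays(c,np.c_[u.ravel(),v.ravel()])
    P=o+d*c["z_map"].reshape(-1,1); P[c["z_map"].ravel()==0]=np.nan
    return P.reshape(400,640,3)
def proj(c,p):
    q=np.linalg.inv(c["pose"])@np.r_[p,1]; w=c["intrinsics"]@q[:3]; return w[:2]/w[2]
def blobs(m,k=8):
    n,l,s,ce=cv2.connectedComponentsWithStats(m.astype(np.uint8)); return [(int(s[i,4]),ce[i].round(1).tolist(),i) for i in range(1,n) if s[i,4]>=k],l
E
python3 - <<'E'
from h import *
R={}
for n,box in (("scene",(310,140,470,270)),("side",(270,180,440,330))):
    c=load(n+"0.npz");P=cloud(c);rgb=c["pixels"]; hsv=cv2.cvtColor(rgb,cv2.COLOR_RGB2HSV).astype(int)
    M=np.zeros((400,640),bool);M[box[1]:box[3],box[0]:box[2]]=1
    H,S,V=hsv[...,0],hsv[...,1],hsv[...,2]
    cov=M&(abs(P[...,2]-87)<6)&(H>95)&(H<130)&(V<110)
    b,l=blobs(cov,500); i=max(b)[2]; 
    hull=cv2.convexHull(max(cv2.findContours((l==i).astype(np.uint8),0,2)[0],key=len))[:,0]
    zc=np.nanmedian(P[l==i][:,2]); W=plane(c,hull,zc)
    x,y=W[:,0],W[:,1]; k=np.ones(len(x),bool)
    for _ in range(6):
        s=np.linalg.lstsq(np.c_[2*x,2*y,np.ones_like(x)][k],(x*x+y*y)[k],rcond=None)[0]; r=np.sqrt(s[2]+s[0]**2+s[1]**2)
        e=abs(np.hypot(x-s[0],y-s[1])-r); k=e<max(2,np.median(e)*2)
    print(n,"cover z",zc,"centre",s[:2],"r",r,k.sum(),len(k)); C=s[:2]
    def ang(p): return np.degrees(np.arctan2(p[1]-C[1],p[0]-C[0]))
    for nm,m in dict(red=(S>150)&((H<6)|(H>174)),yel=(S>150)&(H>21)&(H<32),grn=(S>120)&(H>45)&(H<80),blu=(S>150)&(H>100)&(H<125)&(V>120),org=(S>150)&(H>8)&(H<20),blk=(V<35)).items():
        for a,ce,j in blobs(M&m,15)[0]:
            lab=blobs(M&m,15)[1]; p=np.nanmedian(P[lab==j],axis=0); print(nm,a,ce,p.round(0),"r %.0f ang %.1f"%(np.hypot(*(p[:2]-C)),ang(p)))
    w=M&(S<40)&(V>150)&(P[...,2]>108)
    for a,ce,j in blobs(w,5)[0]: 
        p=plane(c,ce,122)[0];print("post",a,ce,p.round(1),np.nanmax(P[w][:,2]),"r %.0f ang %.1f"%(np.hypot(*(p[:2]-C)),ang(p)))
cr=[cv2.resize(load("scene0.npz")["pixels"][140:245,175:280],(400,400),interpolation=2),cv2.resize(load("side0.npz")["pixels"][115:195,285:405],(400,267),interpolation=2)]
o=np.zeros((400,800,3),np.uint8);o[:,:400]=cr[0];o[:267,400:]=cr[1];cv2.imwrite("pics/bed.png",o[:,:,::-1])
E
```

```text
scene cover z 87.4278106435246 centre [488.89515905 258.36355822] r 136.77248030606052 31 34
red 85 [354.3, 215.6] [554. 206.  78.] r 83 ang -38.7
red 202 [334.3, 228.9] [615. 179.  90.] r 149 ang -32.1
yel 219 [406.3, 251.5] [611. 350.  90.] r 153 ang 36.9
grn 151 [444.1, 205.2] [451. 401.  92.] r 148 ang 104.9
blu 53 [399.4, 159.2] [339. 257.  95.] r 149 ang -179.4
org 85 [352.5, 195.9] [505. 183.  89.] r 77 ang -77.9
org 81 [366.9, 222.0] [568. 242.  89.] r 81 ang -11.5
blk 108 [336.3, 174.6] [454. 119.  91.] r 144 ang -103.9
blk 16 [337.5, 195.8] [517. 147.  86.] r 115 ang -75.9
post 19 [419.4, 179.5] [419.5 326.2 122. ] 123.89402419365751 r 97 ang 135.7
side cover z 88.09851948402621 centre [485.19790413 260.84130015] r 136.09144309485671 33 35
red 160 [309.6, 209.8] [607. 181.  93.] r 145 ang -33.3
red 70 [330.9, 223.8] [549. 205.  79.] r 85 ang -41.4
yel 245 [292.7, 270.4] [598. 357.  91.] r 148 ang 40.2
grn 297 [365.6, 305.6] [435. 405.  93.] r 153 ang 109.0
blu 100 [421.7, 252.7] [337. 259.  96.] r 148 ang -179.2
org 67 [351.8, 216.9] [504. 181.  90.] r 82 ang -77.0
org 97 [321.0, 232.2] [563. 244.  90.] r 80 ang -12.2
post 41 [381.6, 264.4] [417.3 325.8 122. ] 144.09132086733655 r 94 ang 136.3
post 113 [275.2, 324.7] [587.9 498.7 122. ] 144.09132086733655 r 259 ang 66.6
```

View pics/bed.png

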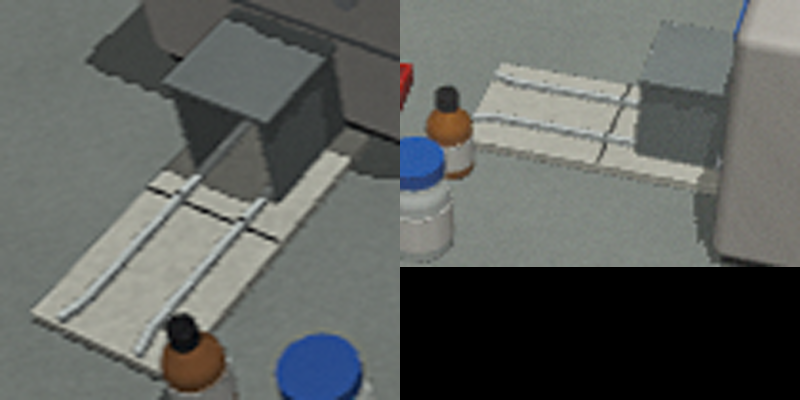

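The bed crop shows the black line running from scene pixel (213.8,188.6) to (248.2,203), and from side pixel (354.6,140.5) to (345,163). The two light rails converge into the grey hood. Next I compute these positions and plan the arc for the post.

```bash
python3 - <<'E'
from h import *
from bench import telemetry
from scipy.spatial.transform import Rotation as Ro
s,d=load("scene0.npz"),load("side0.npz")
f=lambda p:(175+p[0]/3.81,140+p[1]/3.81); g=lambda p:(285+(p[0]-400)/3.333,115+p[1]/3.333)
for nm,a,b in (("lineL",(148,185),(632,84)),("lineR",(279,240),(600,160)),("railLstart",(65,318),(499,74)),("railRstart",(140,350),(476,118)),("cornerL",(33,315),(487,62)),("railL@line",(190,195),(628,100)),("railR@line",(246,222),(607,138))):
    p,e=tri(s,f(a),d,g(b)); print(nm,p.round(1),"gap",e.round(1),plane(s,f(a),12)[0].round(1),plane(d,g(b),12)[0].round(1))
print("post",tri(s,(419.4,179.5),d,(381.6,264.4)))
st=telemetry.read_state(); R=Ro.from_rotvec(st["tool_rot"]).as_matrix(); print(R.round(3))
E
```

```text
lineL [ 563.3 -212.2   10.6] gap 3.5 [ 565.8 -209.2   12. ] [ 562.5 -213.    12. ]
lineR [572.2 -94.5  11.1] gap 4.7 [574.8 -91.6  12. ] [571.4 -96.8  12. ]
railLstart [ 690.9 -194.5   14.2] gap 6.4 [ 692.2 -192.6   12. ] [ 691.  -202.1   12. ]
railRstart [ 695.4 -129.1   13.5] gap 1.4 [ 695.1 -129.3   12. ] [ 695.8 -131.9   12. ]
cornerL [ 703.6 -207.3   21.3] gap 1.2 [ 698.5 -214.7   12. ] [ 707.2 -218.5   12. ]
railL@line [ 562.2 -175.6   16.9] gap 8.0 [ 562.3 -174.8   12. ] [ 562.  -187.8   12. ]
railR@line [ 570.6 -121.7   16. ] gap 3.0 [ 569.2 -122.6   12. ] [ 570.9 -128.5   12. ]
post (array([417.58175086, 325.64365008, 120.75516547]), np.float64(1.31982959971226))
[[-0.919  0.395 -0.001]
 [ 0.395  0.919 -0.001]
 [ 0.    -0.001 -1.   ]]
```

```bash
python3 -m creep '[{"x":-3,"y":-2,"az":0.04},{"x":-8,"y":-5,"az":0.12},{"x":-13,"y":-8,"az":0.2},{"x":-18,"y":-11,"az":0.28},{"x":-23,"y":-14.4,"az":0.34},{"x":-25.5,"y":-16,"az":0.361},{"x":-25.5,"y":-16,"az":0.361},{"x":-25.5,"y":-16,"az":0.361},{"x":-25.5,"y":-16,"az":0.361}]' 125 10
python3 - <<'E'
from bench import vision
import cv2,numpy as np
c=vision.capture("wrist"); np.savez("w1.npz",**c); cv2.imwrite("pics/w1.png",c["pixels"][:,:,::-1]); print(c["pose"].round(3),c["intrinsics"][0])
E
```

```text
[[ 3.95000e-01  8.84000e-01  2.49000e-01  1.78435e+02]
 [ 9.19000e-01 -3.80000e-01 -1.08000e-01  6.03264e+02]
 [-1.00000e-03  2.71000e-01 -9.63000e-01  3.84518e+02]
 [ 0.00000e+00  0.00000e+00  0.00000e+00  1.00000e+00]] [329.91530035   0.         325.29481317]invalid input at $[0]: expected keys x, y, z, ax, ay, az
```

View pics/w1.png

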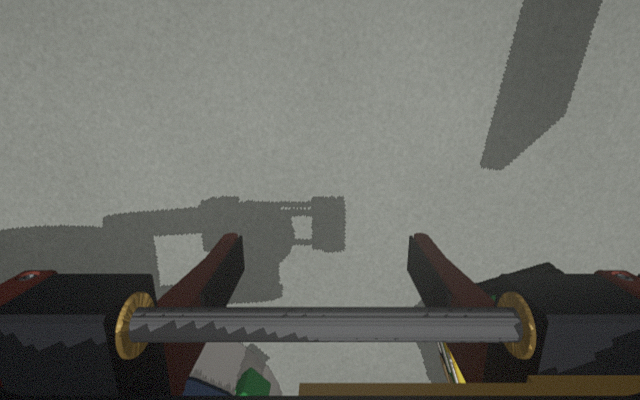

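The wrist picture shows the fingers at (220,260) and (430,260) with bare bench ahead. The move was refused because every row needs all six keys.

```bash
python3 -m creep '[{"x":-3,"y":-2,"z":0,"ax":0,"ay":0,"az":0.04},{"x":-8,"y":-5,"z":0,"ax":0,"ay":0,"az":0.12},{"x":-13,"y":-8,"z":0,"ax":0,"ay":0,"az":0.2},{"x":-18,"y":-11,"z":0,"ax":0,"ay":0,"az":0.28},{"x":-23,"y":-14.4,"z":0,"ax":0,"ay":0,"az":0.34},{"x":-25.5,"y":-16,"z":0,"ax":0,"ay":0,"az":0.361},{"x":-25.5,"y":-16,"z":0,"ax":0,"ay":0,"az":0.361},{"x":-25.5,"y":-16,"z":0,"ax":0,"ay":0,"az":0.361},{"x":-25.5,"y":-16,"z":0,"ax":0,"ay":0,"az":0.361}]' 125 10
python3 - <<'E'
from bench import vision
import cv2,numpy as np
c=vision.capture("wrist"); np.savez("w1.npz",**c); cv2.imwrite("pics/w2.png",c["pixels"][:,:,::-1])
E
```

```text
time: 1.27
tool_pos: [417.1, 327.6, 197.7]
tool_rot: [-1.173, -2.914, 0.0]
ft_force: [0.2, 0.2, 0.0]
width: 44.9
grasp_force: 0.0
```

View pics/w2.png

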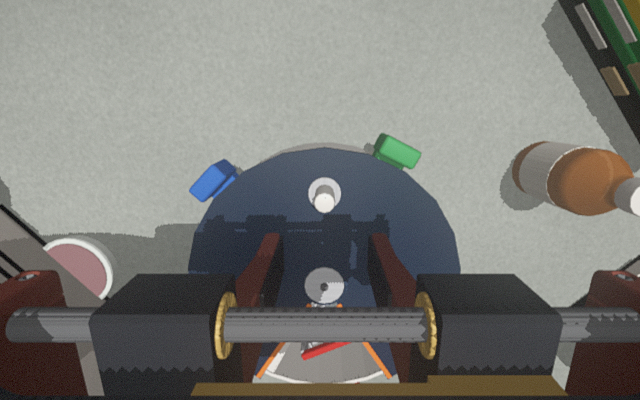

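The wrist view shows the post with its top near (324,203), the hub at (324,285), the blue tab at (213,180), the green tab at (397,150) and the orange edges below the finger rod.

```bash
python3 - <<'E'
from h import *
c=load("w1.npz"); hsv=cv2.cvtColor(c["pixels"],cv2.COLOR_RGB2HSV).astype(int);H,S,V=hsv[...,0],hsv[...,1],hsv[...,2];P=cloud(c)
w=np.zeros((400,640),bool);w[170:225,300:350]=1
m=w&(P[...,2]>112)&(S<60); b=blobs(m,5)[0];print("post",b,np.nanmedian(P[m],axis=0),[plane(c,x[1],122)[0].round(1) for x in b])
m=np.zeros_like(w);m[262:304,300:350]=1;m&=(S<60)&(V>90);b=blobs(m,50)[0];print("hub",b,[plane(c,x[1],88)[0].round(1) for x in b],np.nanmedian(P[m],axis=0))
cov=(abs(P[...,2]-87)<5)&(H>95)&(H<130)&(V<120);v,u=np.where(cov)
# rim: topmost cover pixel per column
cols=[k for k in range(200,450,4) if cov[100:300,k].any()]
rim=np.array([(k,100+np.where(cov[100:300,k])[0][0]-.5) for k in cols]);W=plane(c,rim,87)
x,y=W[:,0],W[:,1];k=np.ones(len(x),bool)
for _ in range(5):
    s=np.linalg.lstsq(np.c_[2*x,2*y][k],(x*x+y*y-0)[k]-0,rcond=None)[0] if 0 else np.linalg.lstsq(np.c_[2*x,2*y,np.ones_like(x)][k],(x*x+y*y)[k],rcond=None)[0]
    r=np.sqrt(s[2]+s[0]**2+s[1]**2);e=abs(np.hypot(x-s[0],y-s[1])-r);k=e<max(1.5,2*np.median(e))
print("rim",s[:2],r,k.sum(),len(k))
for n,q in (("blue",(H>100)&(H<125)&(S>140)&(V>100)),("green",(H>45)&(H<80)&(S>120)),):
    mm=q&(P[...,2]>92)&(P[...,2]<99)
    for a,ce,j in blobs(mm,100)[0]: print(n,a,ce,plane(c,ce,95)[0].round(1))
E
```

```text
post [(376, [324.2, 200.3], 1)] [416.24270291 327.33001053 121.857017  ] [array([416.1, 327.4, 122. ])]
hub [(1142, [324.1, 285.5], 1)] [array([487.1, 258.8,  88. ])] [485.67001237 260.52168685  91.28707267]
rim [484.2759499  260.77932908] 134.37882721987282 58 63
blue 676 [207.5, 183.0] [337.1 257.5  95. ]
```

```bash
python3 -m creep '[{"x":0,"y":0,"z":2,"ax":0,"ay":0,"az":0},{"x":0,"y":0,"z":5,"ax":0,"ay":0,"az":0},{"x":0,"y":0,"z":8,"ax":0,"ay":0,"az":0},{"x":0,"y":0,"z":10,"ax":0,"ay":0,"az":0},{"x":0,"y":0,"z":10,"ax":0,"ay":0,"az":0},{"x":0,"y":0,"z":10,"ax":0,"ay":0,"az":0}]' && python3 -m creep '[{"x":0,"y":0,"z":0,"ax":0,"ay":0,"az":0},{"x":0,"y":0,"z":0,"ax":0,"ay":0,"az":0},{"x":0,"y":0,"z":0,"ax":0,"ay":0,"az":0},{"x":0,"y":0,"z":0,"ax":0,"ay":0,"az":0},{"x":0,"y":0,"z":0,"ax":0,"ay":0,"az":0},{"x":0,"y":0,"z":0,"ax":0,"ay":0,"az":0}]' 230 8
python3 - <<'E'
from h import *
c=load("w1.npz"); hsv=cv2.cvtColor(c["pixels"],cv2.COLOR_RGB2HSV).astype(int);H,S,V=hsv[...,0],hsv[...,1],hsv[...,2];P=cloud(c);C=np.array([486,260.2])
m=(H>40)&(H<85)&(S>100);m[:, 500:]=0
print([(b,np.nanmedian(P[blobs(m)[1]==b[2]],axis=0)) for b in blobs(m,60)[0]])
v,u=np.where(m); 
for z in (95,): W=plane(c,np.c_[u,v],z)[:,:2]-C; a=np.degrees(np.arctan2(W[:,1],W[:,0]));print(np.percentile(a,[1,50,99]))
for d in (82,):
  for k in range(1,14):
    t=np.radians(min(k*7,d)) if k<12 else np.radians(d)
    r=97.
    print(k,"x %.2f y %.2f az %.3f"%(-r/10*(1-np.cos(t)),-r/10*np.sin(t),-t))
E
```

```text
time: 2.08
tool_pos: [418.0, 327.3, 98.4]
tool_rot: [1.174, 2.914, 0.001]
ft_force: [-0.1, 0.9, 0.1]
width: 45.0
grasp_force: 0.0
time: 2.82
tool_pos: [417.8, 326.5, 97.8]
tool_rot: [-1.175, -2.913, 0.0]
ft_force: [0.9, -0.5, -0.6]
width: 8.4
grasp_force: 0.0
[((859, [397.7, 153.2], 1), array([435.94742976, 398.74676744,  94.9847823 ]))]
[-106.98761328  110.14433849  116.55301806]
1 x -0.07 y -1.18 az -0.122
2 x -0.29 y -2.35 az -0.244
3 x -0.64 y -3.48 az -0.367
4 x -1.14 y -4.55 az -0.489
5 x -1.75 y -5.56 az -0.611
6 x -2.49 y -6.49 az -0.733
7 x -3.34 y -7.32 az -0.855
8 x -4.28 y -8.04 az -0.977
9 x -5.30 y -8.64 az -1.100
10 x -6.38 y -9.12 az -1.222
11 x -7.52 y -9.45 az -1.344
12 x -8.35 y -9.61 az -1.431
13 x -8.35 y -9.61 az -1.431
```

Width 8.4 mm with no force means the post isn't between the pads, so I look.

```bash
python3 - <<'E'
from bench import vision,telemetry
import cv2,numpy as np
o=[]
for n in ("wrist","side"):
    c=vision.capture(n); np.savez(n+"3.npz",**c); o.append(c["pixels"])
cr=np.hstack([cv2.resize(o[0][100:400,140:500],(400,333)),cv2.resize(o[1][180:330,270:450],(400,333),interpolation=2)])
cv2.imwrite("pics/w3.png",cr[:,:,::-1]); s=telemetry.read_state();print(s["width"],s["grasp_force"],s["ft_force"],s["tool_pos"])
E
```

```text
8.768451046924849 0.0 [ 0.40609726 -0.05235588  0.16968432] [417.79317465 326.56119258  97.7395833 ]
```

View pics/w3.png

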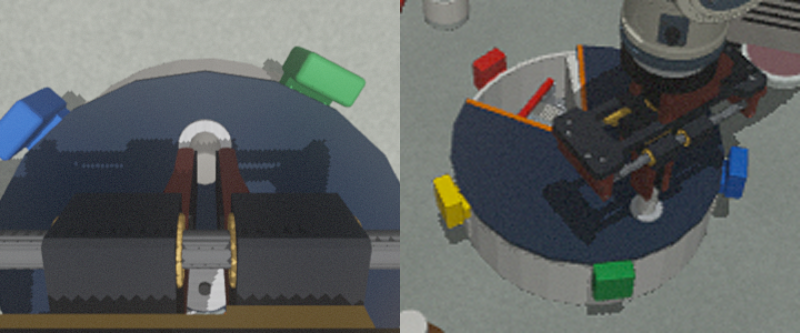

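The crop shows the post still upright at about (205,150) in the left half, either between or just outside the fingertips. Depth will settle it.

```bash
python3 - <<'E'
from h import *
from bench import telemetry
from scipy.spatial.transform import Rotation as Ro
c=load("wrist3.npz");P=cloud(c);print(c["pose"].round(3)[:3,3])
st=telemetry.read_state();R=Ro.from_rotvec(st["tool_rot"]).as_matrix()
for v in range(200,300,6):
    print(v,[tuple(np.round((P[v,u]-st["tool_pos"])@R).astype(int)) if not np.isnan(P[v,u]).any() else None for u in (300,312,324,336,348)], c["pixels"][v,324])
E
```

```text
[364.425 378.01  285.177]
200 [(np.int64(19), np.int64(-16), np.int64(11)), (np.int64(19), np.int64(-8), np.int64(10)), (np.int64(19), np.int64(-1), np.int64(10)), (np.int64(19), np.int64(7), np.int64(10)), (np.int64(19), np.int64(14), np.int64(11))] [79 85 98]
206 [(np.int64(15), np.int64(-16), np.int64(10)), (np.int64(15), np.int64(-8), np.int64(11)), (np.int64(15), np.int64(-1), np.int64(11)), (np.int64(15), np.int64(7), np.int64(10)), (np.int64(15), np.int64(14), np.int64(12))] [69 76 95]
212 [(np.int64(12), np.int64(-16), np.int64(9)), (np.int64(12), np.int64(-8), np.int64(7)), (np.int64(12), np.int64(-1), np.int64(7)), (np.int64(12), np.int64(7), np.int64(7)), (np.int64(11), np.int64(14), np.int64(10))] [201 200 201]
218 [(np.int64(7), np.int64(-16), np.int64(11)), (np.int64(8), np.int64(-8), np.int64(7)), (np.int64(9), np.int64(-1), np.int64(5)), (np.int64(8), np.int64(7), np.int64(7)), (np.int64(7), np.int64(14), np.int64(11))] [162 161 160]
224 [(np.int64(3), np.int64(-16), np.int64(10)), (np.int64(5), np.int64(-8), np.int64(6)), (np.int64(8), np.int64(-1), np.int64(-4)), (n
[... 2287 characters left out ...]
 np.int64(-6), np.int64(-116)), (np.int64(10), np.int64(-5), np.int64(-76)), (np.int64(-40), np.int64(-1), np.int64(11)), (np.int64(5), np.int64(4), np.int64(-66)), (np.int64(30), np.int64(6), np.int64(-111))] [43 50 54]
290 [(np.int64(33), np.int64(-6), np.int64(-119)), (np.int64(10), np.int64(-5), np.int64(-80)), (np.int64(-44), np.int64(-1), np.int64(11)), (np.int64(2), np.int64(4), np.int64(-67)), (np.int64(29), np.int64(6), np.int64(-111))] [43 49 56]
296 [(np.int64(33), np.int64(-6), np.int64(-121)), (np.int64(9), np.int64(-5), np.int64(-83)), (np.int64(-49), np.int64(-1), np.int64(11)), (np.int64(-1), np.int64(4), np.int64(-67)), (np.int64(31), np.int64(5), np.int64(-119))] [46 47 56]
```

Depth puts the post (r≈9, top at 122) centred between the fingers. The width reading disagrees, so I test with the first part of the arc.

```bash
python3 -m creep '[{"x":-0.02,"y":-0.6,"z":0,"ax":0,"ay":0,"az":-0.06},{"x":-0.07,"y":-1.18,"z":0,"ax":0,"ay":0,"az":-0.122},{"x":-0.29,"y":-2.35,"z":0,"ax":0,"ay":0,"az":-0.244},{"x":-0.29,"y":-2.35,"z":0,"ax":0,"ay":0,"az":-0.244},{"x":-0.29,"y":-2.35,"z":0,"ax":0,"ay":0,"az":-0.244}]'
cat > post.py <<'E'
from h import *
from bench import telemetry,vision
from scipy.spatial.transform import Rotation as Ro
def post():
    c=vision.capture("wrist");P=cloud(c);st=telemetry.read_state();R=Ro.from_rotvec(st["tool_rot"]).as_matrix()
    S=cv2.cvtColor(c["pixels"],cv2.COLOR_RGB2HSV)[...,1];r=np.hypot(P[...,0]-486,P[...,1]-260.2)
    m=(P[...,2]>119)&(P[...,2]<125)&(S<60)&(c["pixels"][...,0]>95)&(r>75)&(r<115)
    q=np.nanmedian(P[m],axis=0);print(m.sum(),"post",q.round(1),"ang",np.degrees(np.arctan2(q[1]-260.2,q[0]-486)).round(1)%360,"r",np.hypot(q[0]-486,q[1]-260.2).round(1),"in tool",((q-st["tool_pos"])@R).round(1),st["width"],st["grasp_force"],st["ft_force"].round(1))
post()
E
python3 post.py
```

```text
time: 3.55
tool_pos: [404.0, 308.0, 97.9]
tool_rot: [0.815, 3.034, 0.001]
ft_force: [-0.5, 0.9, -0.4]
width: 9.0
grasp_force: 0.0
655 post [416.1 327.2 122.1] ang 136.2 r 96.9 in tool [ -0.8  22.6 -24.2] 8.410803790331213 0.0 [-0.   0.5  0.2]
```

The post didn't move, and the depth picture suggests the fingertips end above the post top. I check where the tips really are in all the cameras.

```bash
python3 - <<'E'
from h import *
from bench import telemetry,vision
from scipy.spatial.transform import Rotation as Ro
st=telemetry.read_state();R=Ro.from_rotvec(st["tool_rot"]).as_matrix();t=st["tool_pos"];print(t)
for n in ("wrist","side","scene"):
    c=vision.capture(n);P=cloud(c);Q=(P-t)@R
    m=(abs(Q[...,0])<22)&(abs(Q[...,1])<35)&(Q[...,2]<4)&(Q[...,2]>-60)&~(np.hypot(P[...,0]-416.5,P[...,1]-327)<14)
    q=Q[m]; print(n,m.sum(),np.percentile(q,[1,50,99],axis=0).round(1).tolist() if m.sum() else "", np.histogram(q[:,2],np.arange(-60,5,5))[0])
    ys=q[(q[:,2]>-45)];print(np.percentile(ys,[2,98],axis=0).round(1).tolist() if len(ys) else "")
E
```

```text
[404.04827273 308.06262809  97.89286213]
wrist 1332 [[-8.1, -13.0, -59.7], [11.4, 4.4, -45.9], [12.0, 13.3, -25.6]] [249 260 193 158 179 183 110   0   0   0   0   0]
[[-6.2, -12.6, -44.7], [12.0, 12.9, -25.6]]
side 69 [[5.7, -14.0, -58.7], [10.5, -4.9, -41.5], [11.7, 13.9, -26.9]] [ 8  8 12 12 12 10  7  0  0  0  0  0]
[[5.7, -13.9, -44.8], [11.7, 12.7, -27.0]]
scene 98 [[-15.0, -13.8, -59.5], [-12.0, -4.5, -43.0], [9.4, 13.7, -25.7]] [14 17 10 19 13 13 11  0  0  0  0  1]
[[-15.0, -13.3, -44.8], [8.5, 12.8, -26.5]]
```

All three views agree that the real fingertips sit 25.5 mm above the reported TCP, with no sideways offset. From here on tip z = TCP z + 25.5. I go back over the post and grip it lower.

```bash
python3 -m creep '[{"x":0,"y":0.3,"z":-1.5,"ax":0,"ay":0,"az":0.05},{"x":0,"y":1.2,"z":-1.5,"ax":0,"ay":0,"az":0.15},{"x":-0.08,"y":2.26,"z":-1.5,"ax":0,"ay":0,"az":0.244},{"x":-0.08,"y":2.26,"z":-1.5,"ax":0,"ay":0,"az":0.244},{"x":-0.08,"y":2.26,"z":-1.5,"ax":0,"ay":0,"az":0.244},{"x":-0.08,"y":2.26,"z":0.5,"ax":0,"ay":0,"az":0.244},{"x":-0.08,"y":2.26,"z":2.8,"ax":0,"ay":0,"az":0.244},{"x":-0.08,"y":2.26,"z":2.8,"ax":0,"ay":0,"az":0.244},{"x":-0.08,"y":2.26,"z":2.8,"ax":0,"ay":0,"az":0.244}]' 125 8 && python3 -m creep '[{"x":0,"y":0,"z":0,"ax":0,"ay":0,"az":0},{"x":0,"y":0,"z":0,"ax":0,"ay":0,"az":0},{"x":0,"y":0,"z":0,"ax":0,"ay":0,"az":0},{"x":0,"y":0,"z":0,"ax":0,"ay":0,"az":0},{"x":0,"y":0,"z":0,"ax":0,"ay":0,"az":0},{"x":0,"y":0,"z":0,"ax":0,"ay":0,"az":0}]' 230 8; python3 post.py
```

```text
time: 4.88
tool_pos: [415.7, 326.8, 70.3]
tool_rot: [1.175, 2.914, 0.0]
ft_force: [-0.6, -0.1, -0.6]
width: 45.0
grasp_force: 0.0
time: 5.62
tool_pos: [415.8, 327.0, 70.1]
tool_rot: [1.175, 2.913, 0.001]
ft_force: [-1.2, -0.4, 5.6]
width: 17.7
grasp_force: 8.0
1044 post [416.1 326.6 122. ] ang 136.5 r 96.4 in tool [ -0.5  -0.  -51.9] 17.667872987118102 8.000647276639938 [-1.   0.6  4.9]
```

```bash
python3 -m creep '[{"x":-0.02,"y":-0.58,"z":0,"ax":0,"ay":0,"az":-0.061},{"x":-0.07,"y":-1.16,"z":0,"ax":0,"ay":0,"az":-0.122},{"x":-0.28,"y":-2.31,"z":0,"ax":0,"ay":0,"az":-0.244},{"x":-0.63,"y":-3.42,"z":0,"ax":0,"ay":0,"az":-0.367},{"x":-1.12,"y":-4.48,"z":0,"ax":0,"ay":0,"az":-0.489},{"x":-1.73,"y":-5.48,"z":0,"ax":0,"ay":0,"az":-0.611},{"x":-2.45,"y":-6.39,"z":0,"ax":0,"ay":0,"az":-0.733},{"x":-3.29,"y":-7.21,"z":0,"ax":0,"ay":0,"az":-0.855},{"x":-4.21,"y":-7.92,"z":0,"ax":0,"ay":0,"az":-0.977},{"x":-5.22,"y":-8.51,"z":0,"ax":0,"ay":0,"az":-1.1},{"x":-6.28,"y":-8.97,"z":0,"ax":0,"ay":0,"az":-1.222},{"x":-7.4,"y":-9.3,"z":0,"ax":0,"ay":0,"az":-1.344},{"x":-8.15,"y":-9.45,"z":0,"ax":0,"ay":0,"az":-1.424},{"x":-8.15,"y":-9.45,"z":0,"ax":0,"ay":0,"az":-1.424},{"x":-8.15,"y":-9.45,"z":0,"ax":0,"ay":0,"az":-1.424},{"x":-8.15,"y":-9.45,"z":0,"ax":0,"ay":0,"az":-1.424}]'; python3 post.py
```

```text
time: 7.68
tool_pos: [408.2, 201.5, 70.0]
tool_rot: [1.014, -2.972, 0.001]
ft_force: [-1.5, -5.3, 9.2]
width: 17.6
grasp_force: 8.0
1052 post [408.3 201.7 122.1] ang 217.0 r 97.3 in tool [ -0.1   0.  -52.1] 17.662279396987277 8.00074853003025 [-1.6 -4.  10.2]
```

```bash
python3 -m creep '[{"x":0,"y":0,"z":0,"ax":0,"ay":0,"az":0},{"x":0,"y":0,"z":0,"ax":0,"ay":0,"az":0},{"x":0,"y":0,"z":-2,"ax":0,"ay":0,"az":0},{"x":0,"y":0,"z":-5,"ax":0,"ay":0,"az":0},{"x":-3,"y":0,"z":-9,"ax":0,"ay":0,"az":0},{"x":-8,"y":0,"z":-9,"ax":0,"ay":0,"az":0},{"x":-13,"y":0,"z":-9,"ax":0,"ay":0,"az":0},{"x":-17,"y":-0.1,"z":-9,"ax":0,"ay":0,"az":0},{"x":-18,"y":-0.1,"z":-9,"ax":0,"ay":0,"az":0},{"x":-18,"y":-0.1,"z":-9,"ax":0,"ay":0,"az":0},{"x":-18,"y":-0.1,"z":-9,"ax":0,"ay":0,"az":0}]' 160 8
cat > look.py <<'E'
from h import *
from bench import telemetry,vision
from scipy.spatial.transform import Rotation as Ro
C=np.array([485,260.])
c=vision.capture("wrist");np.savez("wr.npz",**c);P=cloud(c);st=telemetry.read_state();R=Ro.from_rotvec(st["tool_rot"]).as_matrix();t=st["tool_pos"]
hsv=cv2.cvtColor(c["pixels"],cv2.COLOR_RGB2HSV).astype(int);H,S,V=hsv[...,0],hsv[...,1],hsv[...,2]
r=np.hypot(P[...,0]-C[0],P[...,1]-C[1])
for nm,m in dict(bar=(S>120)&(H>20)&(H<34)&(r<132),tab=(S>120)&(H>20)&(H<34)&(r>135)&(r<165)&(P[...,2]>80),org=(S>120)&(H>6)&(H<20)&(r<140)&(P[...,2]>75)).items():
    for a,ce,j in blobs(m,40)[0]:
        k=blobs(m)[1]==j; X=P[k];X=X[X[:,2]>np.nanpercentile(X[:,2],90)-3]; p=np.nanmean(X,axis=0); d=X[:,:2]-p[:2];w=np.linalg.svd(d,full_matrices=False)[2][0]; l=d@w
        print(nm,a,np.round(ce),"p",p.round(1),"tool",((p-t)@R).round(1),"ang %.1f r %.1f axis %.1f len %.0f"%(np.degrees(np.arctan2(*(p[:2]-C)[::-1])),np.hypot(*(p[:2]-C)),np.degrees(np.arctan2(w[1],w[0]))%180,np.ptp(l)))
print("y axis",np.degrees(np.arctan2(R[1,1],R[0,1])))
import sys; cv2.imwrite("pics/"+sys.argv[1]+".png",c["pixels"][:,:,::-1])
E
python3 look.py w4
```

```text
time: 9.1
tool_pos: [550.5, 310.5, 159.4]
tool_rot: [1.013, -2.972, 0.001]
ft_force: [-0.7, -0.0, -1.0]
width: 32.9
grasp_force: 0.0
bar 829 [323. 198.] p [551.  308.2  78.2] tool [ 1.1 -2.1 81.5] ang 36.2 r 81.7 axis 36.6 len 84
tab 1040 [324. 275.] p [603.  349.4  95.1] tool [-65.3  -1.3  64.5] ang 37.1 r 148.0 axis 126.6 len 35
org 820 [271. 182.] p [564.3 265.5  88.9] tool [ 16.6 -44.   70.8] ang 4.0 r 79.5 axis 4.4 len 109
org 806 [376. 184.] p [513.6 334.   88.8] tool [14.9 41.1 70.8] ang 68.8 r 79.3 axis 69.2 len 108
org 70 [607. 361.] p [497.2 361.1 276.8] tool [  11.6   72.6 -117.1] ang 83.1 r 101.8 axis 43.6 len 5
org 45 [635. 361.] p [492.9 357.9 282.4] tool [  16.9   72.8 -122.7] ang 85.4 r 98.2 axis 44.7 len 5
org 43 [603. 374.] p [500.6 363.8 276.1] tool [   7.2   72.8 -116.4] ang 81.5 r 105.0 axis 47.2 len 5
org 92 [592. 381.] p [504.3 366.7 273.7] tool [   2.5   72.7 -114. ] ang 79.7 r 108.4 axis 42.4 len 8
org 50 [  6. 383.] p [583.  244.7 286.4] tool [  14.8  -71.9 -126.8] ang -8.9 r 99.2 axis 165.0 len 21
org 302 [434. 385.] p [521.8 316.3 292.6] tool [  19.5   22.
[... 493 characters left out ...]
tool [  19.5   28.5 -132.9] ang 61.7 r 69.5 axis 89.8 len 7
org 112 [193. 389.] p [551.9 277.5 292.6] tool [  19.3  -26.9 -133. ] ang 14.7 r 69.2 axis 133.3 len 7
org 132 [236. 390.] p [546.3 284.5 293.1] tool [  19.5  -17.9 -133.5] ang 21.8 r 66.0 axis 133.1 len 10
org 50 [258. 386.] p [544.1 287.8 291.8] tool [  19.2  -14.  -132.1] ang 25.2 r 65.3 axis 133.7 len 5
org 40 [280. 389.] p [541.2 291.5 292.6] tool [  19.3   -9.2 -132.9] ang 29.3 r 64.4 axis 106.5 len 3
org 75 [574. 390.] p [509.1 368.8 271.8] tool [  -2.6   71.6 -112.2] ang 77.5 r 111.5 axis 81.1 len 40
org 43 [210. 391.] p [548.1 280.4 295. ] tool [  20.5  -22.3 -135.3] ang 17.9 r 66.4 axis 12.1 len 5
y axis 127.64392056742122
```

View pics/w4.png

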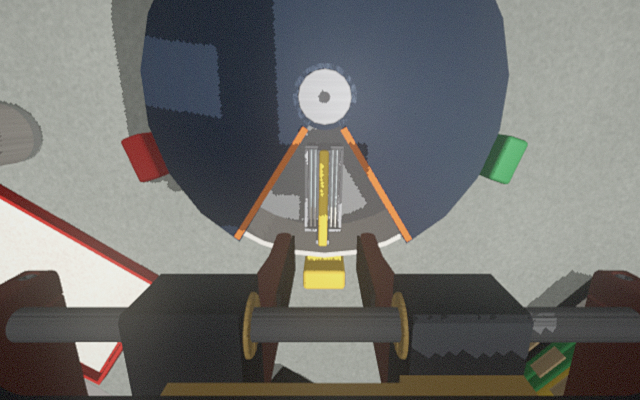

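The opening edges at 4.0° and 68.8° give a middle at 36.4°, the bar axis is at 36.6° and the tab at 37.1°, so the cover is aligned. The bar top is 78.2 mm high as expected, with the bar at pixel (323,198). Now I descend and grasp.

```bash
python3 -m creep '[{"x":0,"y":-0.2,"z":2,"ax":0,"ay":0,"az":0.017},{"x":0,"y":-0.2,"z":5,"ax":0,"ay":0,"az":0.017},{"x":0,"y":-0.2,"z":7.5,"ax":0,"ay":0,"az":0.017},{"x":0,"y":-0.2,"z":9.5,"ax":0,"ay":0,"az":0.017},{"x":0,"y":-0.2,"z":11.2,"ax":0,"ay":0,"az":0.017},{"x":0,"y":-0.2,"z":12.4,"ax":0,"ay":0,"az":0.017},{"x":0,"y":-0.2,"z":12.9,"ax":0,"ay":0,"az":0.017},{"x":0,"y":-0.2,"z":12.9,"ax":0,"ay":0,"az":0.017},{"x":0,"y":-0.2,"z":12.9,"ax":0,"ay":0,"az":0.017}]' && python3 -m creep '[{"x":0,"y":0,"z":0,"ax":0,"ay":0,"az":0},{"x":0,"y":0,"z":0,"ax":0,"ay":0,"az":0},{"x":0,"y":0,"z":0,"ax":0,"ay":0,"az":0},{"x":0,"y":0,"z":0,"ax":0,"ay":0,"az":0},{"x":0,"y":0,"z":0,"ax":0,"ay":0,"az":0},{"x":0,"y":0,"z":0,"ax":0,"ay":0,"az":0}]' 255 20
```

```text
time: 10.28
tool_pos: [553.5, 310.1, 31.5]
tool_rot: [-0.988, 2.981, 0.0]
ft_force: [0.6, -0.1, 0.8]
width: 32.8
grasp_force: 0.0
time: 11.02
tool_pos: [553.1, 309.9, 31.0]
tool_rot: [-0.988, 2.982, 0.0]
ft_force: [-0.3, 0.5, 2.6]
width: 7.7
grasp_force: 20.0
```

```bash
python3 -m creep '[{"x":0,"y":0,"z":-0.5,"ax":0,"ay":0,"az":0},{"x":0,"y":0,"z":-1.5,"ax":0,"ay":0,"az":0},{"x":0,"y":0,"z":-3,"ax":0,"ay":0,"az":0},{"x":0,"y":0,"z":-5,"ax":0,"ay":0,"az":0},{"x":0,"y":0,"z":-7,"ax":0,"ay":0,"az":0},{"x":0,"y":0,"z":-9,"ax":0,"ay":0,"az":0},{"x":0,"y":0,"z":-11,"ax":0,"ay":0,"az":0},{"x":0,"y":0,"z":-12.5,"ax":0,"ay":0,"az":0},{"x":0,"y":0,"z":-13,"ax":0,"ay":0,"az":0},{"x":0,"y":0,"z":-13,"ax":0,"ay":0,"az":0},{"x":0,"y":0,"z":-13,"ax":0,"ay":0,"az":0}]'
python3 - <<'E'
from h import *
from bench import vision,telemetry
from scipy.spatial.transform import Rotation as Ro
import glob
c=vision.capture("side");P=cloud(c)
# arm points: highest structure, profile along horizontal distance from base
m=(np.hypot(P[...,0],P[...,1])<640)&(P[...,2]>150);Q=P[m]; az=np.degrees(np.arctan2(Q[:,1],Q[:,0]));print(np.nanpercentile(az,[1,50,99]))
for r in range(100,640,50):
    k=(np.hypot(Q[:,0],Q[:,1])//50*50==r)&(az>10);print(r,k.sum(),np.percentile(Q[k,2],[1,50,99]).round() if k.sum()>5 else "")
st=telemetry.read_state();print(st["joint_positions"],st["tool_pos"],st["width"])
h=load("scene0.npz");P=cloud(h);hs=cv2.cvtColor(h["pixels"],cv2.COLOR_RGB2HSV).astype(int)
for uv in ((260,238),(225,232),(224,240)): print(uv,P[uv[1],uv[0]])
k=(P[...,2]>225)&(P[...,2]<245)&(P[...,1]<60);k[:,340:]=0;print("housing",np.nanpercentile(P[k],[1,99],axis=0))
R=Ro.from_rotvec(st["tool_rot"]).as_matrix();D=np.array([628,-158])-st["tool_pos"][:2]
print("shift cm",(R[:2,:2].T@D/10).round(2),"yaw y",np.degrees(np.arctan2(R[1,1],R[0,1])))
E
```

```text
time: 12.4
tool_pos: [552.5, 309.5, 159.9]
tool_rot: [0.988, -2.981, 0.0]
ft_force: [-0.3, 0.3, -2.7]
width: 7.9
grasp_force: 20.0
[-49.74520224  32.42729154 100.9521429 ]
100 776 [262. 316. 396.]
150 1974 [273. 415. 510.]
200 1026 [479. 546. 599.]
250 0 
300 0 
350 0 
400 317 [580. 604. 614.]
450 1552 [539. 593. 616.]
500 3938 [509. 577. 613.]
550 4559 [169. 550. 595.]
600 5317 [163. 492. 567.]
[ 4.91856822e-01  4.78732605e-01  1.63745609e+00  4.74821637e-05
  1.02704931e+00 -1.71915292e+00] [552.50664203 309.53537176 159.85224696] 7.661796273644814
(260, 238) [709.58341085  34.0488521   94.74827322]
(225, 232) [711.74507774 -64.76715103  67.82404436]
(224, 240) [724.70294633 -63.08764496  52.48146686]
housing [[ 162.23516587 -985.42947102  226.09461043]
 [ 456.24140868   16.50558868  240.55834156]]
shift cm [ 21.87 -42.01] yaw y 126.68010433354682
```

```bash
python3 -m creep '[{"x":0.8,"y":-1.5,"z":0,"ax":0,"ay":0,"az":0.02},{"x":2.4,"y":-4.6,"z":0,"ax":0,"ay":0,"az":0.08},{"x":4.4,"y":-8.4,"z":0,"ax":0,"ay":0,"az":0.14},{"x":6.6,"y":-12.6,"z":0,"ax":0,"ay":0,"az":0.21},{"x":8.8,"y":-16.8,"z":0,"ax":0,"ay":0,"az":0.28},{"x":11,"y":-21,"z":0,"ax":0,"ay":0,"az":0.36},{"x":13.2,"y":-25.2,"z":0,"ax":0,"ay":0,"az":0.43},{"x":15.4,"y":-29.4,"z":0,"ax":0,"ay":0,"az":0.5},{"x":17.6,"y":-33.6,"z":0,"ax":0,"ay":0,"az":0.57},{"x":19.6,"y":-37.6,"z":0,"ax":0,"ay":0,"az":0.64},{"x":21.1,"y":-40.6,"z":0,"ax":0,"ay":0,"az":0.69},{"x":21.9,"y":-42,"z":0,"ax":0,"ay":0,"az":0.716},{"x":21.9,"y":-42,"z":0,"ax":0,"ay":0,"az":0.716},{"x":21.9,"y":-42,"z":0,"ax":0,"ay":0,"az":0.716},{"x":21.9,"y":-42,"z":0,"ax":0,"ay":0,"az":0.716}]'
python3 - <<'E'
from h import *
from bench import vision
c=vision.capture("wrist");np.savez("wb.npz",**c);cv2.imwrite("pics/w5.png",c["pixels"][:,:,::-1])
E
```

```text
time: 14.32
tool_pos: [628.2, -156.6, 160.8]
tool_rot: [-0.116, -3.139, -0.0]
ft_force: [0.5, -0.5, -2.0]
width: 7.9
grasp_force: 20.0
```

View pics/w5.png

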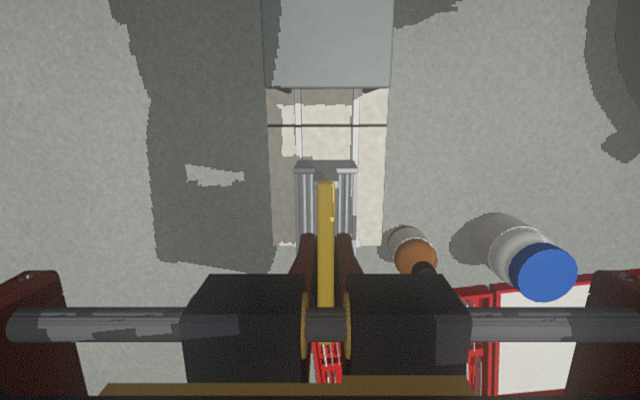

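The wrist view shows the line at row ≈125 from u≈268 to 387, the rails at u≈298 and 356, the hood edge at row 87, and the held rack centred at u≈325. Next I fit these.

```bash
cat > bed.py <<'E'
from h import *
from bench import telemetry
from scipy.spatial.transform import Rotation as Ro
c=load("wb.npz");P=cloud(c);g=cv2.cvtColor(c["pixels"],cv2.COLOR_RGB2GRAY).astype(float)
st=telemetry.read_state();R=Ro.from_rotvec(st["tool_rot"]).as_matrix();t=st["tool_pos"]
us=[u for u in range(272,384) if not(292<=u<=303 or 350<=u<=361)]
L=[]
for u in us:
    w=np.clip(np.median(g[112:140,u])-g[117:134,u]-15,0,None)
    if w.sum()>20: L.append((u,(w*np.arange(117,134)).sum()/w.sum()))
W=plane(c,L,12)[:,:2]; a=np.polyfit(W[:,1],W[:,0],1);print("line n",len(L),"rms",np.std(W[:,0]-np.polyval(a,W[:,1])),"dx/dy",a[0],"depth z",np.nanmedian([P[int(v)+5,int(u)] for u,v in L],axis=0)[2])
E1=[]
for v in list(range(106,120))+list(range(132,156)):
    row=g[v]; dl=np.diff(row[255:285]);dr=np.diff(row[375:400]);E1.append((v,255.5+np.argmax(abs(dl)),375.5+np.argmax(abs(dr))))
E1=np.array(E1)
l=plane(c,E1[:,[1,0]],12)[:,:2];r=plane(c,E1[:,[2,0]],12)[:,:2];d=np.median(r-l,axis=0)
print("bed edges fit slope dy/dx",np.polyfit(l[:,0],l[:,1],1)[0],np.polyfit(r[:,0],r[:,1],1)[0],"width",np.hypot(*d),"mid",((np.median(l,axis=0)+np.median(r,axis=0))/2))
for v in (110,140): print(v,[int(x) for x in g[v,288:364]])
m=np.median((l+r)/2,axis=0); 
lc=np.array([np.polyval(a,m[1]),m[1]])
yaw=np.degrees(np.arctan2(1,a[0]));print("line middle approx",lc,"scanner y dir deg",yaw,"tool y",np.degrees(np.arctan2(R[1,1],R[0,1])))
Q=(P-t)@R; hs=cv2.cvtColor(c["pixels"],cv2.COLOR_RGB2HSV)
b=(hs[...,0]>20)&(hs[...,0]<34)&(hs[...,1]>120);b[:170]=0;b[310:]=0;b[:,:310]=0;b[:,340:]=0;print("bar in tool",np.nanpercentile(Q[b],[2,50,98],axis=0).round(1))
e=np.zeros(g.shape,bool);e[158:176,296:356]=1;print("end plate top",np.nanpercentile(Q[e&(Q[...,2]<80)],[2,50,98],axis=0).round(1))
E
python3 bed.py
```

```text
line n 88 rms 0.1231419388557069 dx/dy 0.07250381519204442 depth z 12.445425758315707
bed edges fit slope dy/dx -0.07538108446232189 -0.07163525468256701 width 104.15551165689645 mid [ 582.26053422 -144.67847193]
110 [203, 203, 205, 203, 205, 192, 159, 198, 212, 211, 214, 214, 193, 154, 202, 203, 201, 201, 201, 205, 203, 206, 206, 208, 206, 207, 206, 204, 203, 201, 202, 200, 202, 204, 204, 205, 203, 200, 199, 198, 200, 202, 206, 203, 203, 202, 205, 205, 208, 206, 203, 204, 204, 201, 201, 202, 201, 202, 207, 206, 206, 209, 209, 200, 135, 167, 220, 216, 216, 219, 212, 189, 205, 205, 202, 199]
140 [201, 198, 199, 198, 201, 200, 192, 148, 206, 213, 211, 213, 209, 175, 184, 204, 206, 206, 204, 202, 200, 202, 201, 203, 202, 202, 201, 202, 200, 202, 204, 200, 202, 200, 202, 204, 204, 206, 207, 207, 206, 205, 207, 209, 207, 206, 204, 202, 201, 201, 202, 206, 207, 209, 212, 209, 209, 207, 203, 203, 203, 206, 201, 139, 145, 207, 216, 213, 216, 214, 194, 198, 199, 199, 197, 199]
line middle approx [ 571.04888471 -144.54582164] scanner y dir deg 85.85309372267069 tool y 85.7566721978072
bar in tool [[-16.5  -3.8 -50.8]
 [ 14.3  -0.1 -47.2]
 [ 42.    3.7 -45.6]]
end plate top [[ 33.9 -16.  -30.2]
 [ 43.1   0.4  -5.2]
 [ 43.4  16.4  20.8]]
```

```bash
cat >> bed.py <<'E'
print("----")
for v,a1,b1 in ((110,301.0,352.3),(140,301.3,351.5)):
    for z in (12,16,20):
        p,q=plane(c,[(a1,v),(b1,v)],z); print(v,z,"inner width",np.linalg.norm(p-q).round(1),"mid tool",((((p+q)/2)-t)@R).round(1),((p+q)/2).round(1))
for v in (104,115,140,150): print(v,[int(x) for x in g[v,260:276]],[int(x) for x in g[v,380:396]])
W3=np.c_[W,np.full(len(W),12.)];q=(W3-t)@R;print("line tool x at y=0",np.polyval(np.polyfit(q[:,1],q[:,0],1),0),"y range",q[:,1].min(),q[:,1].max())
E
python3 bed.py | sed -n '/----/,$p'
```

```text
----
110 12 inner width 50.4 mid tool [ 72.4   1.4 148.8] [ 556.2 -149.8   12. ]
110 16 inner width 49.8 mid tool [ 72.4   1.4 144.8] [ 556.1 -149.9   16. ]
110 20 inner width 49.2 mid tool [ 72.4   1.4 140.8] [ 556.1 -149.9   20. ]
140 12 inner width 50.5 mid tool [ 43.3   1.2 148.8] [ 585.2 -152.2   12. ]
140 16 inner width 49.9 mid tool [ 43.6   1.2 144.8] [ 584.8 -152.2   16. ]
140 20 inner width 49.3 mid tool [ 44.    1.2 140.8] [ 584.4 -152.2   20. ]
104 [101, 98, 110, 103, 101, 111, 126, 137, 141, 138, 139, 136, 135, 134, 135, 133] [196, 197, 197, 198, 198, 202, 197, 182, 140, 156, 157, 161, 162, 160, 160, 160]
115 [104, 106, 102, 102, 111, 99, 106, 134, 137, 137, 138, 139, 138, 138, 141, 142] [205, 202, 202, 200, 199, 199, 190, 164, 155, 158, 159, 162, 162, 159, 157, 152]
140 [104, 101, 107, 104, 103, 100, 100, 111, 135, 142, 139, 143, 143, 140, 138, 139] [212, 211, 209, 206, 203, 188, 158, 156, 156, 157, 155, 156, 157, 159, 160, 160]
150 [101, 101, 105, 106, 106, 100, 102, 106, 117, 135, 141, 139, 139, 139, 141, 140] [207, 208, 209, 208, 204, 191, 162, 156, 159, 157, 151, 153, 153, 154, 158, 158]
line tool x at y=0 57.901638872770384 y range -52.90854820542297 57.46795171054474
```

```bash
python3 -m creep '[{"x":0,"y":0.13,"z":2,"ax":0,"ay":0,"az":0},{"x":0,"y":0.13,"z":5,"ax":0,"ay":0,"az":0},{"x":0,"y":0.13,"z":8,"ax":0,"ay":0,"az":0},{"x":0,"y":0.13,"z":10,"ax":0,"ay":0,"az":0},{"x":0,"y":0.13,"z":11.3,"ax":0,"ay":0,"az":0},{"x":0,"y":0.13,"z":12,"ax":0,"ay":0,"az":0},{"x":0,"y":0.13,"z":12.2,"ax":0,"ay":0,"az":0},{"x":0,"y":0.13,"z":12.2,"ax":0,"ay":0,"az":0},{"x":0,"y":0.13,"z":12.2,"ax":0,"ay":0,"az":0},{"x":0,"y":0.13,"z":12.2,"ax":0,"ay":0,"az":0}]'
```

```text
time: 15.62
tool_pos: [628.7, -156.7, 39.3]
tool_rot: [0.119, 3.138, -0.0]
ft_force: [-0.3, 1.2, -2.6]
width: 8.0
grasp_force: 20.0
```

```bash
python3 -m creep '[{"x":0,"y":0,"z":0.1,"ax":0,"ay":0,"az":0},{"x":0,"y":0,"z":0.2,"ax":0,"ay":0,"az":0},{"x":0,"y":0,"z":0.2,"ax":0,"ay":0,"az":0},{"x":0,"y":0,"z":0.2,"ax":0,"ay":0,"az":0}]'
```

```text
time: 16.12
tool_pos: [628.4, -156.5, 36.7]
tool_rot: [-0.119, -3.139, -0.0]
ft_force: [0.1, -0.5, -1.8]
width: 7.7
grasp_force: 20.0
```

```bash
python3 -m creep '[{"x":0,"y":0,"z":0.05,"ax":0,"ay":0,"az":0},{"x":0,"y":0,"z":0.1,"ax":0,"ay":0,"az":0},{"x":0,"y":0,"z":0.15,"ax":0,"ay":0,"az":0},{"x":0,"y":0,"z":0.15,"ax":0,"ay":0,"az":0},{"x":0,"y":0,"z":0.15,"ax":0,"ay":0,"az":0}]'
```

```text
time: 16.75
tool_pos: [628.4, -156.6, 35.3]
tool_rot: [-0.119, -3.139, 0.0]
ft_force: [-0.3, 0.4, -3.3]
width: 7.7
grasp_force: 20.0
```

```bash
python3 -m creep '[{"x":0,"y":0,"z":0.05,"ax":0,"ay":0,"az":0},{"x":0,"y":0,"z":0.1,"ax":0,"ay":0,"az":0},{"x":0,"y":0,"z":0.1,"ax":0,"ay":0,"az":0},{"x":0,"y":0,"z":0.1,"ax":0,"ay":0,"az":0}]'
```

```text
time: 17.25
tool_pos: [628.5, -156.6, 35.0]
tool_rot: [0.119, 3.139, -0.0]
ft_force: [-3.4, 1.7, 5.9]
width: 7.6
grasp_force: 20.0
```

```bash
python3 -m creep '[{"x":0,"y":0,"z":0,"ax":0,"ay":0,"az":0},{"x":0,"y":0,"z":0,"ax":0,"ay":0,"az":0},{"x":0,"y":0,"z":0,"ax":0,"ay":0,"az":0},{"x":0,"y":0,"z":0,"ax":0,"ay":0,"az":0},{"x":0,"y":0,"z":-1,"ax":0,"ay":0,"az":0},{"x":0,"y":0,"z":-3,"ax":0,"ay":0,"az":0},{"x":0,"y":0,"z":-6,"ax":0,"ay":0,"az":0},{"x":-1,"y":0.13,"z":-7,"ax":0,"ay":0,"az":0},{"x":-4,"y":0.13,"z":-7,"ax":0,"ay":0,"az":0},{"x":-6.5,"y":0.13,"z":-7,"ax":0,"ay":0,"az":0},{"x":-6.9,"y":0.13,"z":-7,"ax":0,"ay":0,"az":0},{"x":-6.9,"y":0.13,"z":-7,"ax":0,"ay":0,"az":0},{"x":-6.9,"y":0.13,"z":-7,"ax":0,"ay":0,"az":0}]' 165 20
python3 -m creep '[{"x":0,"y":0,"z":0,"ax":0,"ay":0,"az":0},{"x":0,"y":0,"z":0,"ax":0,"ay":0,"az":0},{"x":0,"y":0,"z":0,"ax":0,"ay":0,"az":0},{"x":0,"y":0,"z":0,"ax":0,"ay":0,"az":0}]' 255 20
python3 - <<'E'
from h import *
from bench import vision,telemetry
from scipy.spatial.transform import Rotation as Ro
c=vision.capture("wrist");np.savez("wc.npz",**c);P=cloud(c);cv2.imwrite("pics/w6.png",c["pixels"][:,:,::-1])
st=telemetry.read_state();R=Ro.from_rotvec(st["tool_rot"]).as_matrix();t=st["tool_pos"];Q=(P-t)@R
h=cv2.cvtColor(c["pixels"],cv2.COLOR_RGB2HSV).astype(int);b=(h[...,0]>20)&(h[...,0]<34)&(h[...,1]>120)&(P[...,2]>75)&(P[...,2]<90)
print(t,b.sum(),"bar tool",np.nanpercentile(Q[b],[1,50,99],axis=0).round(1))
d=Q[b][:,:2];d=d[~np.isnan(d).any(1)];d-=d.mean(0);w=np.linalg.svd(d,full_matrices=False)[2][0];print("bar axis vs tool x deg",np.degrees(np.arctan2(w[1],w[0])))
E
```

```text
time: 18.88
tool_pos: [696.3, -160.3, 104.1]
tool_rot: [-0.119, -3.138, -0.0]
ft_force: [0.4, 0.4, -0.0]
width: 31.0
grasp_force: 0.0
time: 19.38
tool_pos: [697.2, -160.5, 104.3]
tool_rot: [-0.119, -3.139, -0.0]
ft_force: [0.2, -0.1, -0.1]
width: 0.8
grasp_force: 0.0
[ 697.26961641 -160.47217683  104.29390678] 1639 bar tool [[ 29.9  -4.9  20.4]
 [ 71.8  -1.4  22.1]
 [110.3   2.3  23.8]]
bar axis vs tool x deg 179.89427568952297
```

View pics/w6.png

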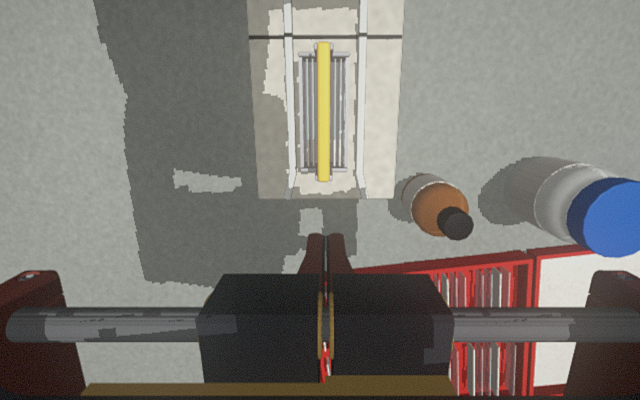

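The picture shows the rack standing upright and square between the rails, its bar from (323,42) to (323,181) and the line at row 37. Now I descend behind it and push.

```bash
python3 -m creep '[{"x":0,"y":-0.14,"z":2,"ax":0,"ay":0,"az":0},{"x":0,"y":-0.14,"z":5,"ax":0,"ay":0,"az":0},{"x":0,"y":-0.14,"z":8,"ax":0,"ay":0,"az":0},{"x":0,"y":-0.14,"z":9.4,"ax":0,"ay":0,"az":0},{"x":0,"y":-0.14,"z":9.7,"ax":0,"ay":0,"az":0},{"x":0,"y":-0.14,"z":9.7,"ax":0,"ay":0,"az":0},{"x":0,"y":-0.14,"z":9.7,"ax":0,"ay":0,"az":0}]' && python3 -m creep '[{"x":0.5,"y":0,"z":0,"ax":0,"ay":0,"az":0},{"x":1,"y":0,"z":0,"ax":0,"ay":0,"az":0},{"x":1.4,"y":0,"z":0,"ax":0,"ay":0,"az":0},{"x":1.8,"y":0,"z":0,"ax":0,"ay":0,"az":0},{"x":2.3,"y":0,"z":0,"ax":0,"ay":0,"az":0},{"x":2.9,"y":0,"z":0,"ax":0,"ay":0,"az":0},{"x":3.5,"y":0,"z":0,"ax":0,"ay":0,"az":0},{"x":4.1,"y":0,"z":0,"ax":0,"ay":0,"az":0},{"x":4.7,"y":0,"z":0,"ax":0,"ay":0,"az":0},{"x":5.3,"y":0,"z":0,"ax":0,"ay":0,"az":0},{"x":5.9,"y":0,"z":0,"ax":0,"ay":0,"az":0},{"x":6.5,"y":0,"z":0,"ax":0,"ay":0,"az":0},{"x":7.1,"y":0,"z":0,"ax":0,"ay":0,"az":0},{"x":7.7,"y":0,"z":0,"ax":0,"ay":0,"az":0},{"x":8.3,"y":0,"z":0,"ax":0,"ay":0,"az":0},{"x":8.9,"y":0,"z":0,"ax":0,"ay":0,"az":0},{"x":9.4,"y":0,"z":0,"ax":0,"ay":0,"az":0},{"x":9.8,"y":0,"z":0,"ax":0,"ay":0,"az":0},{"x":10,"y":0,"z":0,"ax":0,"ay":0,"az":0},{"x":10,"y":0,"z":0,"ax":0,"ay":0,"az":0}]'
```

```text
time: 20.3
tool_pos: [698.1, -162.1, 8.5]
tool_rot: [0.119, 3.137, -0.001]
ft_force: [0.5, -0.3, 0.1]
width: 0.2
grasp_force: 0.0
time: 22.8
tool_pos: [597.0, -154.2, 7.1]
tool_rot: [-0.119, -3.139, -0.0]
ft_force: [1.2, 0.4, 1.0]
width: 0.6
grasp_force: 0.8
```

```bash
cat > rem.py <<'E'
from h import *
from bench import vision,telemetry
from scipy.spatial.transform import Rotation as Ro
st=telemetry.read_state();t=st["tool_pos"];n=np.array([-.99738,.0723]);y=np.array([.0723,.99738])
L0=np.array([628.2,-156.6])+57.9*np.array([-.99726,.0740])
print("TCP scanner x",(t[:2]-L0)@n,"finger front ~",(t[:2]-L0)@n+11.5)
for nm in ("wrist","scene","side"):
    c=vision.capture(nm);P=cloud(c);h=cv2.cvtColor(c["pixels"],cv2.COLOR_RGB2HSV).astype(int)
    X=(P[...,:2]-L0)@n;Y=(P[...,:2]-L0)@y-1.3
    b=(h[...,0]>20)&(h[...,0]<34)&(h[...,1]>110)&(P[...,2]>70)&(P[...,2]<88)&(abs(Y)<15)
    f=(abs(Y)<17)&(P[...,2]>14)&(P[...,2]<75)&(X>-25)&(X<60)
    print(nm,"bar",b.sum(),np.nanpercentile(np.c_[X[b],Y[b]],[1,5,50,99],axis=0).round(1).tolist() if b.sum() else "","plate",f.sum(),np.nanpercentile(X[f],[1,5,50]).round(1) if f.sum() else "")
    np.savez("r_"+nm+".npz",**c)
E
python3 rem.py
```

```text
TCP scanner x -26.655459078407702 finger front ~ -15.155459078407702
wrist bar 2261 [[-14.0, -4.9], [-11.6, -4.6], [8.1, -1.0], [26.5, 2.7]] plate 3912 [-15.6 -15.3  -4.4]
scene bar 4 [[8.6, -1.4], [9.3, -1.4], [15.9, -0.7], [20.7, 0.6]] plate 98 [-24.6 -22.4 -15. ]
side bar 42 [[-9.8, -5.3], [-9.4, -2.5], [6.6, 1.0], [23.7, 7.2]] plate 197 [-23.  -21.3   0.5]
```

```bash
python3 -m creep '[{"x":0.3,"y":0,"z":0,"ax":0,"ay":0,"az":0},{"x":0.7,"y":0,"z":0,"ax":0,"ay":0,"az":0},{"x":1.1,"y":0,"z":0,"ax":0,"ay":0,"az":0},{"x":1.35,"y":0,"z":0,"ax":0,"ay":0,"az":0},{"x":1.35,"y":0,"z":0,"ax":0,"ay":0,"az":0},{"x":1.35,"y":0,"z":0,"ax":0,"ay":0,"az":0}]' && python3 -m creep '[{"x":-0.6,"y":0,"z":0,"ax":0,"ay":0,"az":0},{"x":-3,"y":0,"z":0,"ax":0,"ay":0,"az":0},{"x":-6,"y":0,"z":0,"ax":0,"ay":0,"az":0},{"x":-10,"y":0,"z":0,"ax":0,"ay":0,"az":0},{"x":-12,"y":0,"z":0,"ax":0,"ay":0,"az":0},{"x":-12,"y":0,"z":0,"ax":0,"ay":0,"az":0},{"x":-12,"y":0,"z":0,"ax":0,"ay":0,"az":0}]'; python3 rem.py; python3 - <<'E'
from h import *
c=load("r_wrist.npz");cv2.imwrite("pics/w7.png",cv2.resize(c["pixels"][0:150,230:430],(800,600),interpolation=2)[:,:,::-1])
E
```

```text
time: 23.7
tool_pos: [583.8, -153.3, 7.2]
tool_rot: [-0.119, -3.139, -0.0]
ft_force: [-0.2, 0.6, -0.4]
width: 0.4
grasp_force: 0.0
time: 24.58
tool_pos: [702.5, -162.2, 6.8]
tool_rot: [-0.119, -3.138, -0.0]
ft_force: [-0.7, 0.2, -0.5]
width: 0.7
grasp_force: 0.0
TCP scanner x -132.41628297092808 finger front ~ -120.91628297092808
wrist bar 0  plate 41 [-24.3 -23.8 -14.4]
scene bar 49 [[-2.6, -4.5], [0.3, -3.2], [19.2, 0.5], [38.6, 2.5]] plate 343 [-15.6  -4.   17.2]
side bar 26 [[2.0, -5.6], [3.6, -5.0], [13.8, 0.7], [24.0, 4.5]] plate 122 [-23.5 -18.1   7.3]
```

View pics/w7.png

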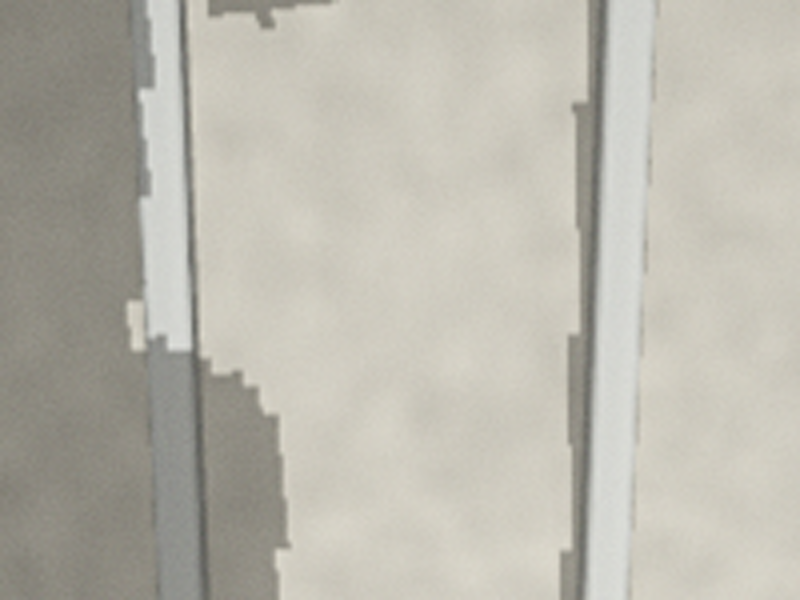

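The picture shows only bed and rails, because the camera is too low to see the line. I raise it and measure the rack's rear end against the line numerically in the same view.

```bash
python3 -m creep '[{"x":0,"y":0,"z":-3,"ax":0,"ay":0,"az":0},{"x":0,"y":0,"z":-8,"ax":0,"ay":0,"az":0},{"x":2,"y":0,"z":-13,"ax":0,"ay":0,"az":0},{"x":4,"y":0,"z":-15,"ax":0,"ay":0,"az":0},{"x":4,"y":0,"z":-15,"ax":0,"ay":0,"az":0},{"x":4,"y":0,"z":-15,"ax":0,"ay":0,"az":0},{"x":4,"y":0,"z":-15,"ax":0,"ay":0,"az":0}]'; cat > fin.py <<'E'
from h import *
from bench import vision,telemetry
n=np.array([-.99738,.0723]);y=np.array([.0723,.99738]);L0=np.array([628.2,-156.6])+57.9*np.array([-.99726,.0740])
c=vision.capture("wrist");np.savez("wf.npz",**c);P=cloud(c);g=cv2.cvtColor(c["pixels"],cv2.COLOR_RGB2GRAY).astype(float);h=cv2.cvtColor(c["pixels"],cv2.COLOR_RGB2HSV).astype(int)
def row(Y,Xs,z): return np.array([proj(c,np.r_[L0+n*X+y*(Y+1.3),z]) for X in Xs])
Xs=np.arange(-14,14,.25)
for Y in (-52,-48,-44,-40,-36,-20,20,36,40,44,48,52):
    uv=row(Y,Xs,12).astype(np.float32);v=cv2.remap(g.astype(np.float32),uv[:,0],uv[:,1],1).ravel()
    w=np.clip(np.median(v)-v-20,0,None);print("line Y",Y,round(float((w*Xs).sum()/max(w.sum(),1e-6)),2),int(np.ptp(v)),uv[0].astype(int))
X=(P[...,:2]-L0)@n;Y=(P[...,:2]-L0)@y-1.3
b=(h[...,0]>20)&(h[...,0]<34)&(h[...,1]>110)&(P[...,2]>70)&(P[...,2]<88)&(abs(Y)<15)
print("bar",b.sum(),np.nanpercentile(np.c_[X[b],Y[b],P[b][:,2]],[.5,2,5,50,99],axis=0).round(1).tolist())
f=(abs(Y)<17)&(P[...,2]>17)&(P[...,2]<43)&(X>-15)&(X<15);print("plate",f.sum(),np.nanpercentile(X[f],[1,10,25,50,75]).round(1))
for s in (-17,17): k=f&(abs(Y-s)<6);print(s,k.sum(),np.nanpercentile(X[k],[5,50]).round(1) if k.any() else "")
E
python3 fin.py
```

```text
time: 25.6
tool_pos: [663.5, -159.2, 155.7]
tool_rot: [-0.119, -3.137, -0.001]
ft_force: [0.8, 0.6, -0.5]
width: 0.2
grasp_force: 0.0
line Y -52 -2.49 138 [272 102]
line Y -48 -0.52 139 [276 102]
line Y -44 0.12 137 [280 102]
line Y -40 0.06 131 [284 102]
line Y -36 0.03 129 [289 102]
line Y -20 -2.61 121 [305 102]
line Y 20 0.13 124 [347 102]
line Y 36 0.09 118 [363 102]
line Y 40 0.11 121 [367 102]
line Y 44 0.07 120 [372 102]
line Y 48 0.05 122 [376 102]
line Y 52 0.03 121 [380 102]
bar 500 [[-0.9, -4.3, 80.1], [-0.3, -4.2, 80.3], [1.0, -4.2, 80.7], [16.4, -1.2, 82.1], [32.8, 2.5, 84.0]]
plate 317 [-1.1 -1.   3.   6.9 10.9]
-17 87 [-0.9  7.7]
17 91 [-1.   7.6]
```

```bash
python3 -m creep '[{"x":0,"y":0,"z":3,"ax":0,"ay":0,"az":0},{"x":0,"y":0,"z":8,"ax":0,"ay":0,"az":0},{"x":0,"y":0,"z":13,"ax":0,"ay":0,"az":0},{"x":0.5,"y":0,"z":15,"ax":0,"ay":0,"az":0},{"x":2,"y":0,"z":15,"ax":0,"ay":0,"az":0},{"x":4,"y":0,"z":15,"ax":0,"ay":0,"az":0},{"x":6,"y":0,"z":15,"ax":0,"ay":0,"az":0},{"x":7.2,"y":0,"z":15,"ax":0,"ay":0,"az":0},{"x":7.8,"y":0,"z":15,"ax":0,"ay":0,"az":0},{"x":7.8,"y":0,"z":15,"ax":0,"ay":0,"az":0},{"x":7.8,"y":0,"z":15,"ax":0,"ay":0,"az":0}]'; python3 rem.py | head -1
```

```text
time: 27.02
tool_pos: [586.8, -153.6, 7.5]
tool_rot: [0.119, 3.138, -0.0]
ft_force: [0.5, 0.1, 0.1]
width: 0.9
grasp_force: 0.0
TCP scanner x -16.395299917033494 finger front ~ -4.895299917033494
```

```bash
python3 -m creep '[{"x":0.15,"y":0,"z":0,"ax":0,"ay":0,"az":0},{"x":0.3,"y":0,"z":0,"ax":0,"ay":0,"az":0},{"x":0.38,"y":0,"z":0,"ax":0,"ay":0,"az":0},{"x":0.42,"y":0,"z":0,"ax":0,"ay":0,"az":0},{"x":0.42,"y":0,"z":0,"ax":0,"ay":0,"az":0},{"x":0.42,"y":0,"z":0,"ax":0,"ay":0,"az":0}]'; python3 rem.py | head -1
```

```text
time: 27.92
tool_pos: [581.9, -153.1, 7.3]
tool_rot: [0.119, 3.139, -0.0]
ft_force: [0.2, -0.1, -0.7]
width: 0.3
grasp_force: 0.5
TCP scanner x -11.477356035770013 finger front ~ 0.022643964229986935
```

```bash
python3 -m creep '[{"x":-0.6,"y":0,"z":0,"ax":0,"ay":0,"az":0},{"x":-3,"y":0,"z":0,"ax":0,"ay":0,"az":0},{"x":-6,"y":0,"z":-1,"ax":0,"ay":0,"az":0},{"x":-8,"y":0,"z":-5,"ax":0,"ay":0,"az":0},{"x":-8.2,"y":0,"z":-10,"ax":0,"ay":0,"az":0},{"x":-8.2,"y":0,"z":-15,"ax":0,"ay":0,"az":0},{"x":-8.2,"y":0,"z":-15,"ax":0,"ay":0,"az":0},{"x":-8.2,"y":0,"z":-15,"ax":0,"ay":0,"az":0}]'; python3 fin.py | tail -5; python3 - <<'E'
import numpy as np
from bench import telemetry
from scipy.spatial.transform import Rotation as Ro
st=telemetry.read_state();R=Ro.from_rotvec(st["tool_rot"]).as_matrix();t=st["tool_pos"]
D=np.array([408.2,201.5])-t[:2];print(t,(R[:2,:2].T@D/10).round(2),st["joint_positions"].round(2),np.degrees(np.arctan2(R[1,1],R[0,1])))
# arc rows: start tool y angle 127.7, rotate -144 about C
E
```

```text
time: 29.08
tool_pos: [663.1, -159.2, 156.7]
tool_rot: [-0.119, -3.138, -0.0]
ft_force: [0.1, -0.2, -0.7]
width: 0.5
grasp_force: 0.0
line Y 52 0.05 122 [380 102]
bar 481 [[0.2, -4.3, 79.9], [0.8, -4.3, 80.4], [2.1, -4.2, 80.8], [16.7, -1.2, 82.1], [32.7, 2.5, 83.7]]
plate 280 [ 0.2  0.3  3.   7.8 11.2]
-17 76 [0.3 8.7]
17 77 [0.2 8.7]
[ 662.57881767 -159.02653948  155.84052801] [28.09 34.02] [-0.25  0.55  1.52 -0.    1.07 -1.75] 85.65954942663343
```

The rack's rear edge is 0.3 mm past the line centre, so it is done. Next I return to the post.

```bash
python3 -m creep '[{"x":1,"y":1.2,"z":0,"ax":0,"ay":0,"az":-0.03},{"x":3,"y":3.6,"z":0,"ax":0,"ay":0,"az":-0.08},{"x":5.6,"y":6.8,"z":0,"ax":0,"ay":0,"az":-0.15},{"x":8.4,"y":10.2,"z":0,"ax":0,"ay":0,"az":-0.22},{"x":11.2,"y":13.6,"z":0,"ax":0,"ay":0,"az":-0.29},{"x":14,"y":17,"z":0,"ax":0,"ay":0,"az":-0.37},{"x":16.8,"y":20.4,"z":0,"ax":0,"ay":0,"az":-0.44},{"x":19.6,"y":23.8,"z":0,"ax":0,"ay":0,"az":-0.51},{"x":22.4,"y":27.2,"z":0,"ax":0,"ay":0,"az":-0.58},{"x":25.2,"y":30.6,"z":0,"ax":0,"ay":0,"az":-0.66},{"x":27.4,"y":33.2,"z":0,"ax":0,"ay":0,"az":-0.71},{"x":28.1,"y":34,"z":0,"ax":0,"ay":0,"az":-0.733},{"x":28.1,"y":34,"z":0,"ax":0,"ay":0,"az":-0.733},{"x":28.1,"y":34,"z":0,"ax":0,"ay":0,"az":-0.733},{"x":28.1,"y":34,"z":0,"ax":0,"ay":0,"az":-0.733}]' 125 8; python3 post.py
```

```text
time: 31.0
tool_pos: [409.7, 200.3, 157.2]
tool_rot: [1.011, -2.974, 0.0]
ft_force: [-0.2, -0.1, 0.5]
width: 44.8
grasp_force: 0.0
449 post [408.6 201.9 122. ] ang 217.0 r 96.9 in tool [-0.1  1.8 35.2] 44.71613703010998 0.0 [ 1.1 -0.4 -0.1]
```

```bash
python3 -m creep '[{"x":0,"y":0.15,"z":2,"ax":0,"ay":0,"az":0},{"x":0,"y":0.15,"z":5,"ax":0,"ay":0,"az":0},{"x":0,"y":0.15,"z":7.5,"ax":0,"ay":0,"az":0},{"x":0,"y":0.15,"z":8.7,"ax":0,"ay":0,"az":0},{"x":0,"y":0.15,"z":8.7,"ax":0,"ay":0,"az":0},{"x":0,"y":0.15,"z":8.7,"ax":0,"ay":0,"az":0}]' && python3 -m creep '[{"x":0,"y":0,"z":0,"ax":0,"ay":0,"az":0},{"x":0,"y":0,"z":0,"ax":0,"ay":0,"az":0},{"x":0,"y":0,"z":0,"ax":0,"ay":0,"az":0},{"x":0,"y":0,"z":0,"ax":0,"ay":0,"az":0},{"x":0,"y":0,"z":0,"ax":0,"ay":0,"az":0},{"x":0,"y":0,"z":0,"ax":0,"ay":0,"az":0}]' 230 8; python3 post.py; python3 -c "
import numpy as np
for d in range(8,73,8): t=np.radians(d);print(d,'x %.2f y %.2f az %.3f'%(-9.55*(1-np.cos(t)),9.55*np.sin(t),t))"
```

```text
time: 31.8
tool_pos: [408.9, 202.3, 71.0]
tool_rot: [-1.013, 2.973, 0.0]
ft_force: [0.7, -0.0, -0.8]
width: 44.7
grasp_force: 0.0
time: 32.55
tool_pos: [408.4, 202.3, 70.5]
tool_rot: [-1.014, 2.973, 0.0]
ft_force: [-2.3, -0.8, 5.8]
width: 17.9
grasp_force: 8.0
1038 post [408.1 202.1 122.1] ang 216.7 r 97.2 in tool [  0.3   0.1 -51.5] 17.391926509363028 8.000240921974182 [ 0.  -0.2  5.7]
8 x -0.09 y 1.33 az 0.140
16 x -0.37 y 2.63 az 0.279
24 x -0.83 y 3.88 az 0.419
32 x -1.45 y 5.06 az 0.559
40 x -2.23 y 6.14 az 0.698
48 x -3.16 y 7.10 az 0.838
56 x -4.21 y 7.92 az 0.977
64 x -5.36 y 8.58 az 1.117
72 x -6.60 y 9.08 az 1.257
```

```bash
python3 -m creep '[{"x":-0.02,"y":0.67,"z":0,"ax":0,"ay":0,"az":0.07},{"x":-0.09,"y":1.33,"z":0,"ax":0,"ay":0,"az":0.14},{"x":-0.37,"y":2.63,"z":0,"ax":0,"ay":0,"az":0.279},{"x":-0.83,"y":3.88,"z":0,"ax":0,"ay":0,"az":0.419},{"x":-1.45,"y":5.06,"z":0,"ax":0,"ay":0,"az":0.559},{"x":-2.23,"y":6.14,"z":0,"ax":0,"ay":0,"az":0.698},{"x":-3.16,"y":7.1,"z":0,"ax":0,"ay":0,"az":0.838},{"x":-4.21,"y":7.92,"z":0,"ax":0,"ay":0,"az":0.977},{"x":-5.36,"y":8.58,"z":0,"ax":0,"ay":0,"az":1.117},{"x":-6.6,"y":9.08,"z":0,"ax":0,"ay":0,"az":1.257},{"x":-6.6,"y":9.08,"z":0,"ax":0,"ay":0,"az":1.257},{"x":-6.6,"y":9.08,"z":0,"ax":0,"ay":0,"az":1.257}]' && python3 -m creep '[{"x":-0.02,"y":0.67,"z":0,"ax":0,"ay":0,"az":0.07},{"x":-0.09,"y":1.33,"z":0,"ax":0,"ay":0,"az":0.14},{"x":-0.37,"y":2.63,"z":0,"ax":0,"ay":0,"az":0.279},{"x":-0.83,"y":3.88,"z":0,"ax":0,"ay":0,"az":0.419},{"x":-1.45,"y":5.06,"z":0,"ax":0,"ay":0,"az":0.559},{"x":-2.23,"y":6.14,"z":0,"ax":0,"ay":0,"az":0.698},{"x":-3.16,"y":7.1,"z":0,"ax":0,"ay":0,"az":0.838},{"x":-4.21,"y":7.92,"z":0,"ax":0,"ay":0,"az":0.977},{"x":-5.36,"y":8.58,"z":0,"ax":0,"ay":0,"az":1.117},{"x":-6.6,"y":9.08,"z":0,"ax":0,"ay":0,"az":1.257},{"x":-6.6,"y":9.08,"z":0,"ax":0,"ay":0,"az":1.257},{"x":-6.6,"y":9.08,"z":0,"ax":0,"ay":0,"az":1.257},{"x":-6.6,"y":9.08,"z":0,"ax":0,"ay":0,"az":1.257}]'; python3 post.py
```

```text
time: 34.1
tool_pos: [406.4, 314.8, 70.6]
tool_rot: [0.924, 3.0, 0.003]
ft_force: [5.4, -2.7, 0.9]
width: 17.0
grasp_force: 8.0
time: 35.72
tool_pos: [511.1, 352.9, 70.6]
tool_rot: [-2.512, -1.887, -0.004]
ft_force: [3.9, 4.6, 0.3]
width: 17.6
grasp_force: 8.0
1035 post [511.1 353.  122.1] ang 74.8 r 96.2 in tool [  0.2   0.1 -51.5] 17.790181755635707 8.0007603764534 [2.6 4.3 0.9]
```

```bash
python3 -m creep '[{"x":0,"y":0,"z":0,"ax":0,"ay":0,"az":0},{"x":0,"y":0,"z":0,"ax":0,"ay":0,"az":0},{"x":0,"y":0,"z":0,"ax":0,"ay":0,"az":0},{"x":0,"y":0,"z":-2,"ax":0,"ay":0,"az":0},{"x":0,"y":0,"z":-5,"ax":0,"ay":0,"az":0},{"x":-3,"y":0,"z":-9,"ax":0,"ay":0,"az":0},{"x":-8,"y":0,"z":-9,"ax":0,"ay":0,"az":0},{"x":-13,"y":0,"z":-9,"ax":0,"ay":0,"az":0},{"x":-17,"y":0,"z":-9,"ax":0,"ay":0,"az":0},{"x":-18,"y":0,"z":-9,"ax":0,"ay":0,"az":0},{"x":-18,"y":0,"z":-9,"ax":0,"ay":0,"az":0},{"x":-18,"y":0,"z":-9,"ax":0,"ay":0,"az":0}]' 125 8
cat > cl.py <<'E'
from h import *
from bench import vision
c=vision.capture("wrist");P=cloud(c);hsv=cv2.cvtColor(c["pixels"],cv2.COLOR_RGB2HSV).astype(int);H,S,V=hsv[...,0],hsv[...,1],hsv[...,2]
m=np.zeros((400,640),bool);m[50:135,290:360]=1;m&=(S<60)&(V>120)&(abs(P[...,2]-91)<6);hub=plane(c,max(blobs(m,50)[0])[1],91)[0];print("hub",hub.round(1))
q=np.array([(416.1,326.7),(408.3,202.),(511.1,353.)]);s=np.linalg.solve(np.c_[2*q,np.ones(3)],(q**2).sum(1));print("3pt circle",s[:2],np.sqrt(s[2]+s[:2]@s[:2]))
C=hub[:2];r=np.hypot(P[...,0]-C[0],P[...,1]-C[1])
for nm,k in dict(org=(S>120)&(H>6)&(H<20)&(r<140)&(abs(P[...,2]-88)<6),black=(V<50)&(r>137)&(r<162)&(P[...,2]>91)&(P[...,2]<98),red=(S>120)&((H<6)|(H>174))&(r>137)&(r<165)&(P[...,2]>91)&(P[...,2]<98),blue=(S>120)&(H>100)&(H<125)&(r>137)&(r<165)&(P[...,2]>91)&(P[...,2]<98)).items():
    for a,ce,j in blobs(k,60)[0]:
        X=P[blobs(k)[1]==j];p=np.nanmean(X,axis=0);d=X[:,:2]-p[:2];w=np.linalg.svd(d,full_matrices=False)[2][0]
        print(nm,a,np.round(ce),p.round(1),"ang %.1f r %.0f axis %.1f"%(np.degrees(np.arctan2(*(p[:2]-C)[::-1])),np.hypot(*(p[:2]-C)),np.degrees(np.arctan2(w[1],w[0]))%180-180))
E
python3 cl.py
```

```text
time: 37.28
tool_pos: [460.8, 180.5, 160.7]
tool_rot: [2.515, 1.883, 0.002]
ft_force: [0.2, 0.5, 0.2]
width: 44.7
grasp_force: 0.0
hub [482.9 262.4  91. ]
3pt circle [485.77565224 259.7478341 ] 96.62964883508994
org 764 [276. 184.] [426.4 205.6  88.9] ang -134.9 r 80 axis -137.6
org 732 [382. 181.] [509.7 183.7  88.8] ang -71.2 r 83 axis -72.8
red 1063 [509. 158.] [607.1 176.3  94.8] ang -34.8 r 151 axis -124.5
blue 1042 [144. 156.] [338.6 256.4  95. ] ang -177.6 r 144 axis -88.5
```

The opening middle is at about -105.0° and the blank sector at about -106.6° (red and blue tabs agree). I regrip the post and turn 1.6° further.

```bash
python3 -m creep '[{"x":2,"y":0,"z":0,"ax":0,"ay":0,"az":0},{"x":6,"y":0,"z":0,"ax":0,"ay":0,"az":0},{"x":11,"y":0,"z":0,"ax":0,"ay":0,"az":0},{"x":16,"y":0,"z":0,"ax":0,"ay":0,"az":0},{"x":18,"y":0,"z":0,"ax":0,"ay":0,"az":0},{"x":18,"y":0,"z":0,"ax":0,"ay":0,"az":0},{"x":18,"y":0,"z":2,"ax":0,"ay":0,"az":0},{"x":18,"y":0,"z":5,"ax":0,"ay":0,"az":0},{"x":18,"y":0,"z":8,"ax":0,"ay":0,"az":0},{"x":18,"y":0,"z":9,"ax":0,"ay":0,"az":0},{"x":18,"y":0,"z":9,"ax":0,"ay":0,"az":0},{"x":18,"y":0,"z":9,"ax":0,"ay":0,"az":0}]' && python3 -m creep '[{"x":0,"y":0,"z":0,"ax":0,"ay":0,"az":0},{"x":0,"y":0,"z":0,"ax":0,"ay":0,"az":0},{"x":0,"y":0,"z":0,"ax":0,"ay":0,"az":0},{"x":0,"y":0,"z":0,"ax":0,"ay":0,"az":0},{"x":0,"y":0,"z":0,"ax":0,"ay":0,"az":0},{"x":0,"y":0.1,"z":0,"ax":0,"ay":0,"az":0.01},{"x":0,"y":0.2,"z":0,"ax":0,"ay":0,"az":0.02},{"x":0,"y":0.27,"z":0,"ax":0,"ay":0,"az":0.028},{"x":0,"y":0.27,"z":0,"ax":0,"ay":0,"az":0.028},{"x":0,"y":0.27,"z":0,"ax":0,"ay":0,"az":0.028},{"x":0,"y":0.27,"z":0,"ax":0,"ay":0,"az":0.028}]' 230 8 && python3 -m creep '[{"x":0,"y":0,"z":0,"ax":0,"ay":0,"az":0},{"x":0,"y":0,"z":0,"ax":0,"ay":0,"az":0},{"x":0,"y":0,"z":0,"ax":0,"ay":0,"az":0},{"x":0,"y":0,"z":-2,"ax":0,"ay":0,"az":0},{"x":0,"y":0,"z":-5,"ax":0,"ay":0,"az":0},{"x":-3,"y":0,"z":-9,"ax":0,"ay":0,"az":0},{"x":-8,"y":0,"z":-9,"ax":0,"ay":0,"az":0},{"x":-13,"y":0,"z":-9,"ax":0,"ay":0,"az":0},{"x":-17,"y":0,"z":-9,"ax":0,"ay":0,"az":0},{"x":-18,"y":0,"z":-9,"ax":0,"ay":0,"az":0},{"x":-18,"y":0,"z":-9,"ax":0,"ay":0,"az":0},{"x":-18,"y":0,"z":-9,"ax":0,"ay":0,"az":0}]' 125 8; python3 cl.py; python3 rem.py | grep -E "scene|side"
```

```text
time: 38.83
tool_pos: [511.5, 352.2, 71.5]
tool_rot: [2.516, 1.882, 0.003]
ft_force: [0.1, -0.0, -0.8]
width: 44.8
grasp_force: 0.0
time: 40.2
tool_pos: [513.5, 351.5, 70.6]
tool_rot: [-2.542, -1.846, -0.001]
ft_force: [-0.3, 0.1, 6.0]
width: 18.0
grasp_force: 8.0
time: 41.7
tool_pos: [458.7, 181.2, 160.8]
tool_rot: [2.541, 1.847, 0.002]
ft_force: [-0.7, 1.1, 0.4]
width: 44.7
grasp_force: 0.0
hub [483.3 263.7  91. ]
3pt circle [485.77565224 259.7478341 ] 96.62964883508994
org 751 [276. 184.] [424.8 207.2  88.8] ang -136.0 r 81 axis -139.2
org 723 [382. 182.] [507.7 182.6  88.8] ang -73.2 r 85 axis -74.4
red 1073 [511. 153.] [607.1 176.2  94.9] ang -35.3 r 152 axis -124.7
blue 1039 [147. 161.] [338.8 256.4  95. ] ang -177.1 r 145 axis -89.0
scene bar 48 [[-2.3, -6.2], [-0.3, -4.4], [18.3, 0.6], [38.9, 2.9]] plate 337 [-12.2  -2.4  18.8]
side bar 0  plate 22 [-7.2 -5.7  6.4]
```

```bash
python3 -c "
from bench import arm; print(arm.sign_off())"
```

```text
the job is handed in; nothing more can be done
None
```

I handed in the job after about 42 s of robot time: the yellow rack is in the hood with its back edge about 0.3 mm past the centre of the black line, the cover's opening is within about 0.5° of the blank sector's middle, and the gripper is clear of everything.

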